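# Find a shaker flywheel's heavy side and hold it down

## Task

This flywheel from an O-ring shaker has a weight sealed inside it, and nothing on the outside shows where. Release its brake by pressing the red paddle down until the catch holds it there, then turn the wheel by its hand pegs, feel which side is heavy, and bring that side straight down. Finish still gripping one of the pegs, with the wheel at rest, its heavy side at the bottom and the brake still released, and leave the other things on the bench where they are.

Things in the scene. Friction and masses are not known exactly. Their poses are not given: they have to be found in the camera images.
- axle (a point): Centre of the flywheel: an upright disc, 160 mm in diameter, 30 mm wide, aluminium rim, dark blue faces, its level axle 155 mm above the bench, on a grey stand fixed to the bench. This point does not turn. Its x axis lies along the axle (roughly away from the robot), y is level in the wheel's plane, away from the brake, z is up. The weight is inside; at the start it is never straight down
- bearing (a point): Bearing on the axle, robot's side, 66 mm from the wheel's middle; another on the far side; both reach 22 mm above the axle. Their seals drag (about 1.3 N m, against the motion), so the wheel never rolls by itself. On top comes the weight's moment (greatest 0.7 to 1 N m): it hinders while the heavy side rises, helps while it sinks, is nil with it straight down or up. The wheel turns without end
- yellow_peg (a point): One of six round hand pegs, 14 mm thick, 60 degrees apart, standing out radially from the rim in the wheel's middle plane, from 80 to 125 mm from the axle; this one is yellow, the others black. This point is on its centre line, 108 mm from the axle, its z axis outward, and turns with the wheel. The yellow peg only shows how the wheel has turned: its place relative to the heavy side is random
- brake_pivot (a point): Pivot of the brake lever, in the axle's frame 110 mm towards -y and 34 mm towards -x (robot's side) of the axle, 75 mm above the bench; fixed to the stand
- paddle (a point): Middle of the top face of the red paddle (44 mm along x, 50 mm along y, 12 mm thick), at the outer end of the brake lever, 125 mm beyond its pivot towards -y and 85 mm above the bench while the brake is on. Pressing it straight down lets the shoe off the drum; it sinks about 50 mm to its stop and needs up to 16 N on the way; near the bottom a catch snaps in and holds it down
- brake (a joint): Angle of the brake lever, rad: 0 with the brake on, 0.42 at the stop. A spring returns it to 0 unless the catch has snapped in, which it does at about 0.37; let go, the lever then stays at about 0.36
- bottle: Bystander: white bottle with blue cap, 80 mm in diameter, 190 mm high; origin at the middle of its underside
- dispenser: Bystander: open steel glue dispenser with a white roller, 110 by 70 mm, about 61 mm high; origin at the middle of its underside
- ring_a: Bystander: brown seal ring lying flat, 68 mm in diameter, 12 mm high; origin at the middle of its underside
- ring_b: Bystander: brown seal ring lying flat, 52 mm in diameter, 10 mm high; origin at the middle of its underside

How it is judged:
By the outcome, as a careful person would: the job done as asked, in the order asked, and still so for the second after the job is handed in, while the arm keeps its last pose, push and grip.
It also fails if it takes over 72 s, if anything falls off the work surface, if the arm or the gripper's body presses on something with over 40 N, if the wrist force passes 120 N, or if a joint passes its speed limit or range.

## Robot

A 6-joint arm with a two-finger parallel gripper is mounted at the origin on the work surface. World frame = base frame: x ahead of the robot, y to its left, z up, the work surface at z = 0. Lengths are in m, angles in rad, forces in N, time in s.
With the tool pointing down it reaches from about 0.25 to 0.775 m from the base axis. Payload 4 kg.
Tool frame: the origin (TCP) lies at the centre of the arm's flange, where the gripper is bolted on; the fingertips stand 173 mm ahead of it and the grasp point (between the pads) lies 155 mm ahead of it; z points along the fingers, y is the line along which they close (so a half turn about z gives the same grasp; the last joint's range is limited). The gripper opens to 85 mm and grips with 20 to 120 N. Pads are 22 mm wide; open, the fingers measure 114 mm over their backs; the gripper's body (76 mm by 85 mm) begins 54 mm behind the grasp point. The pads swing forward as they close: fully open they stand 13 mm farther back than shut.
Start: joints at [-1.323, 0.087, 1.371, -0, 1.684, -0.103], TCP at [0.189, -0.517, 0.405] pointing down, gripper open.
Joint ranges: [-3.1, 3.1], [-0.76, 2.03], [0.27, 2.55], [-1.08, 4.22], [0.17, 2.65], [-2.57, 2.57]. Speed limits (rad/s): [2.79, 2.79, 3.14, 3.14, 3.14, 3.14].

## Interface

Orientations are given as a unit quaternion [w, x, y, z].
In Python, from station import arm gives the robot as it stands.
- The arm moves only by the tool arm_command, never from a script. Its argument "rows" is a list of rows, each a list of 7 numbers: the shift along the tool's x, y, z in mm, then the turn, a rotation vector about the tool's x, y, z in rad, then the gripper's target within -1 to 1 (shut at 1, half-way at 0, fully open at -1). In form: [[x, y, z, ax, ay, az, claw], ...]. A call has 1 to 5 rows; each row shifts and turns the commanded pose from where the row before left it, along the tool's axes as they then stand; what a row does not reach is not made up. A row lasts 1/12 s, in which the tool goes at most 41.7 mm and 7.16 degrees, less where a joint would pass 70% of its speed; a pose out of reach is approached as far as the arm can. A call with a gripper value outside its range is refused whole. The fingers move at their own pace and stop on an object; the grip force is fixed at half the most. Time passes only in rows, so rows that do not move let the fingers close. It gives the time, the measured TCP pose, the force, the opening and the grip force at its end, in the units of the state.
- arm.state(): the state, without advancing time (a new reading comes with each control period).
- arm.grab_frame(name): name is "scene" or "side" or "wrist"; returns the picture (420x560x3 uint8, red, green, blue); there is no depth.
- arm.get_calibration(name): a dict with "intrinsics" (3x3 intrinsics, pixels), "R" (3x3) and "t" (3): a world point X has camera coordinates R X + t. Camera axes: x right, y down, z forward; pixel columns grow to the right and rows downward; lengths in m; the calibration is good to about 2 mm. The wrist camera is an equidistant fisheye: a pixel r from the principal point sees the ray r / f radians off the axis. A picture is of the moment at which its call begins: read the wrist's pose just before it. get_calibration takes no time and is no camera call; for the wrist camera it gives the pose at the moment of the call.
- arm.finish_job(): hands the job in; it is judged then, once.
The state is a dict: "time_s": time; "qpos": joint angles; "joint_velocities": joint speeds; "joint_efforts": joint torques, N m; "position": TCP position; "eef_rot": TCP orientation; "contact_force": force on the tool from outside, world axes, zero at the start; "wrist_torque": the same for the moment, N m; "finger_gap": opening from 0.0 (shut) to 1.0 (fully open); "gripper_force": force on a finger pad.
Only numpy, scipy, OpenCV 4.12 (cv2) and the standard library are available. Lean on these libraries where they do the work, as an engineer would, in place of code of your own. Each camera call takes 0.05 s, during which the arm holds its last target. There are 200 camera calls.

## Working session

There is one attempt and no reset: what is moved stays moved. The work goes in short steps, Python scripts to look and compute and a tool call to move; the robot and the scene stay as the last step left them, time stands still between calls to the robot, and variables do not carry over. Pictures are saved under pics/ and viewed, at most 10 in all, crops included, and the job is handed in when it is done.

Besides the shell and the picture viewer there is one more tool, called as name([rows], argument=value, ...), one row to a line, values as JSON. arm_command: Moves the arm, as the interface text tells. Its arguments: {"type":"object","properties":{"rows":{"type":"array","items":{"type":"array","items":{"type":"number"}}}},"required":["rows"]}

```bash
ls; mkdir -p pics; python3 - <<'E'
from station import arm
import cv2,numpy as np
for n in ("scene","side"):
    f=arm.grab_frame(n); cv2.imwrite(f"pics/{n}0.png",cv2.resize(f[:,:,::-1],(800,600),interpolation=cv2.INTER_CUBIC))
    c=arm.get_calibration(n); print(n,np.round(c["intrinsics"],1).tolist(),np.round(-c["R"].T@c["t"],3),np.round(c["R"],3).tolist())
print(arm.state())
E
```

```text
pics
scene [[534.4, 0.0, 274.0], [0.0, 534.4, 207.3], [0.0, 0.0, 1.0]] [ 1.317 -0.524  1.198] [[0.576, 0.817, 0.002], [0.592, -0.415, -0.691], [-0.564, 0.4, -0.723]]
side [[379.4, 0.0, 282.2], [0.0, 379.4, 211.8], [0.0, 0.0, 1.0]] [ 0.403 -0.489  0.853] [[0.981, -0.194, 0.009], [-0.148, -0.779, -0.61], [0.125, 0.597, -0.792]]
{'time_s': 0.1, 'qpos': array([-1.32309810e+00,  8.78721932e-02,  1.37214886e+00,  8.03395996e-06,
        1.68356909e+00, -1.03101293e-01]), 'joint_velocities': array([ 0.00046124, -0.00164809, -0.00247319,  0.00047768, -0.00113163,
        0.0011604 ]), 'joint_efforts': array([ 2.81569126e-03, -3.53014112e+01, -3.14219320e+01,  9.12286328e-05,
        7.92415172e-03,  8.66650964e-06]), 'position': array([ 0.1889761 , -0.51639928,  0.40363747]), 'eef_rot': array([-9.96424915e-04,  9.84656289e-01,  1.74502133e-01, -6.81634083e-05]), 'contact_force': array([-0.09769182, -0.64842275, -0.37036125]), 'wrist_torque': array([ 0.03389009, -0.04254337, -0.03493494]), 'gripper_force': 0.0, 'finger_gap': 0.998736421642236}
```

View pics/scene0.png

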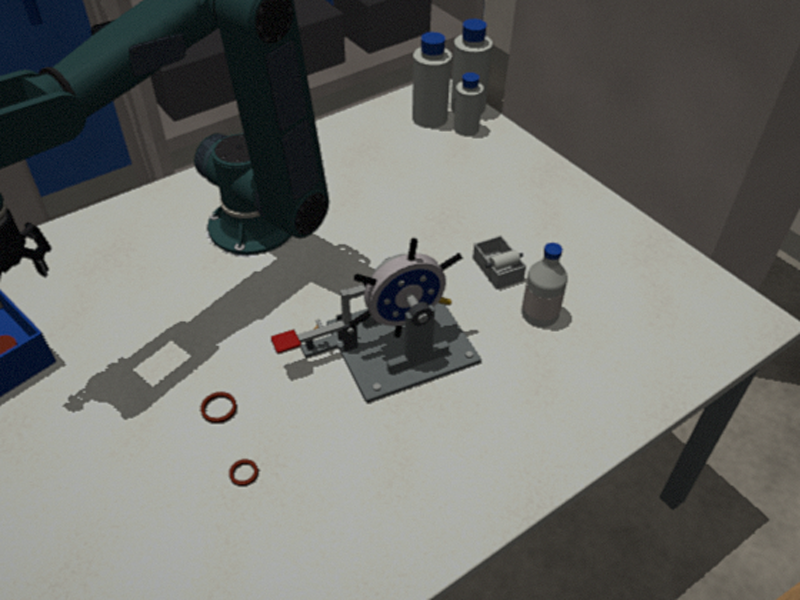

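View pics/side0.png

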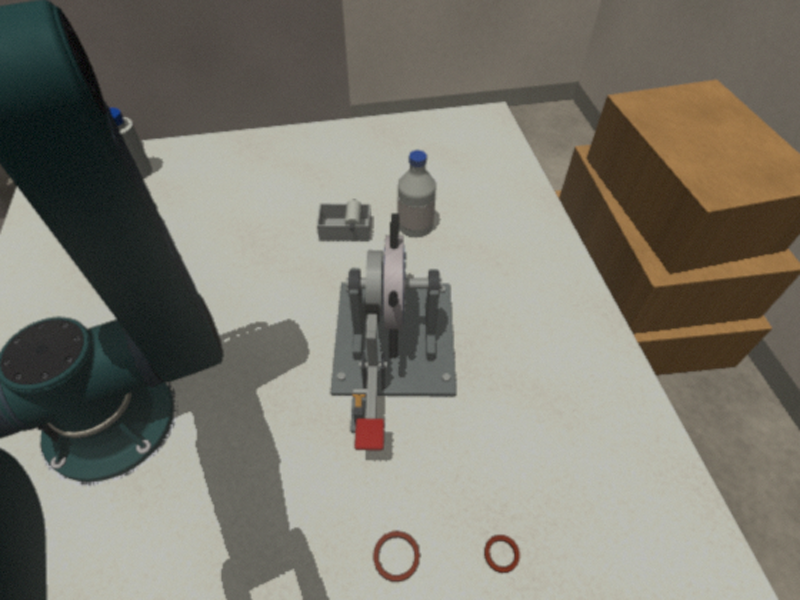

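```bash
cat > h.py <<'E'
from station import arm
import cv2,numpy as np
from scipy.spatial.transform import Rotation as Rn
def proj(c,X):
    Y=np.atleast_2d(X)@c["R"].T+c["t"]; p=Y@c["intrinsics"].T; return p[:,:2]/p[:,2:]
def ray(c,uv):
    d=c["R"].T@np.linalg.solve(c["intrinsics"],[uv[0],uv[1],1]); return -c["R"].T@c["t"],d
def onz(c,uv,z):
    o,d=ray(c,uv); return o+d*(z-o[2])/d[2]
def crop(n,x0,y0,w,h,name,k):
    f=arm.grab_frame(n)[y0:y0+h,x0:x0+w,::-1]
    cv2.imwrite(name,cv2.resize(f,None,fx=k,fy=k,interpolation=cv2.INTER_CUBIC))
def pose():
    s=arm.state(); q=s["eef_rot"]; return s["position"],Rn.from_quat([q[1],q[2],q[3],q[0]]),s
E
python3 - <<'E'
from h import *
crop("scene",180,155,160,130,"pics/sc.png",5)
a=cv2.imread("pics/sc.png")
crop("side",215,130,120,200,"pics/sd.png",3)
k=.7
s,d=arm.get_calibration("scene"),arm.get_calibration("side")
print(onz(s,(286*k,341*k),.085),onz(d,(369.5*k,434*k),.085))
for n,p in dict(ra=(218,407),rb=(244,473)).items(): print(n,onz(s,(p[0]*k,p[1]*k),.006))
print(onz(d,(397*k,556*k),.006),onz(d,(502*k,553*k),.006))
E
```

```text
[ 0.42996519 -0.14135889  0.085     ] [ 0.42613255 -0.14578346  0.085     ]
ra [ 0.43584433 -0.30128104  0.006     ]
rb [ 0.59081635 -0.3271916   0.006     ]
[ 0.43816634 -0.30409631  0.006     ] [ 0.58914399 -0.32947608  0.006     ]
```

View pics/sc.png

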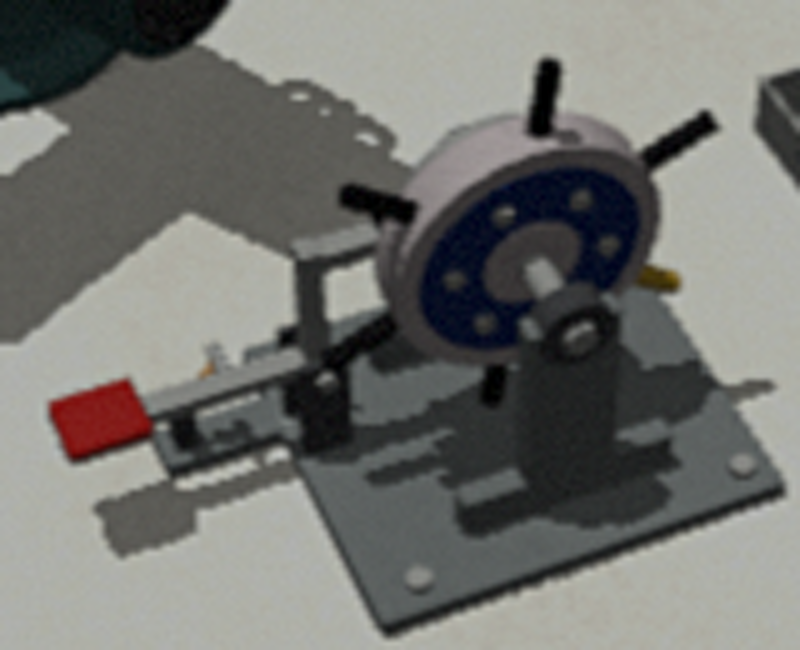

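View pics/sd.png

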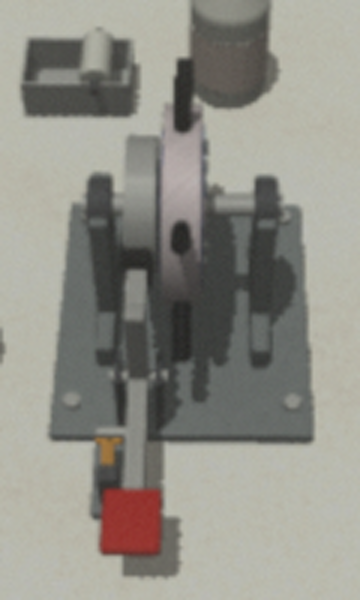

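```bash
python3 - <<'E'
from h import *
from scipy.optimize import least_squares
s,d=arm.get_calibration("scene"),arm.get_calibration("side")
S=lambda x,y:np.array([180+x/5,155+y/5]); D=lambda x,y:np.array([215+x/3,130+y/3])
def W(p,a):
    c,n=np.cos(p[2]),np.sin(p[2]); return np.array([p[0]+c*a[0]-n*a[1],p[1]+n*a[0]+c*a[1],.155+a[2]])
def peg(p,k,r=.125): f=p[3]+k*np.pi/3; return W(p,(0,r*np.sin(f),r*np.cos(f)))
obs=[("A s",s,S(548,66),lambda p:peg(p,0)),("C s",s,S(710,121),lambda p:peg(p,1)),("Y s",s,S(677,281),lambda p:peg(p,2)),
("bot s",s,S(491,402),lambda p:peg(p,3)),("B s",s,S(346,193),lambda p:peg(p,5)),
("pad s",s,S(101,420),lambda p:W(p,(-.034,-.235,-.07))),("pad d",d,D(132,522),lambda p:W(p,(-.034,-.235,-.07))),
("C d",d,D(184,62),lambda p:peg(p,1)),("A d",d,D(180,237),lambda p:peg(p,0)),("B d",d,D(183,357),lambda p:peg(p,5))]
f=lambda p:np.concatenate([proj(c,g(p))[0]-u for _,c,u,g in obs])
r=least_squares(f,[.46,.09,0,0],loss="soft_l1")
print(r.x,np.degrees(r.x[2:]))
for o,e in zip(obs,f(r.x).reshape(-1,2)): print(o[0],e.round(1))
p=r.x
print("paddle",W(p,(-.034,-.235,-.07)),"hub",W(p,(0,0,0)))
for k in range(6): print(k,peg(p,k,.108).round(4))
E
```

```text
[ 0.50700664  0.0801031  -0.19491296  0.10707808] [-11.16768972   6.13512234]
A s [-1.2  0.4]
C s [-0.4 -0.6]
Y s [-0.8  0.4]
bot s [-0.1 -0.1]
B s [-1.6  1.8]
pad s [-1.1 -0.3]
pad d [ 0.4 -1.2]
C d [ 0.2 -1.3]
A d [  1.  -52.5]
B d [ -0.5 -36. ]
paddle [ 0.42813538 -0.14386191  0.085     ] hub [0.50700664 0.0801031  0.155     ]
0 [0.5092 0.0914 0.2624]
1 [0.5261 0.177  0.1987]
2 [0.5239 0.1657 0.0913]
3 [0.5048 0.0688 0.0476]
4 [ 0.4879 -0.0168  0.1113]
5 [ 0.4901 -0.0055  0.2187]
```

```bash
cat >> h.py <<'E'
AX=np.array([.507,.080,.155]); YAW=-.195
def plan(pos,yaw,N,grip,start=None):
    """tool-down straight move; prints rounded rows"""
    p,R,_=pose()
    if start is not None: p,R=start
    Rt=Rn.from_euler("z",yaw)*Rn.from_euler("x",np.pi)
    rows=[]
    for k in range(N):
        n=N-k; d=R.inv().apply((np.array(pos)-p)/n); w=(R.inv()*Rt).as_rotvec()/n
        r=np.r_[np.round(d*1e3,0),np.round(w,2)]
        rows.append(r.tolist()+[grip]); p=p+R.apply(r[:3]/1e3); R=R*Rn.from_rotvec(r[3:])
    for i in range(0,N,5): print([[int(v) if v==int(v) else round(v,2) for v in r] for r in rows[i:i+5]])
    return p,R
E
python3 - <<'E'
from h import *
a=plan([.427,-.146,.300],np.radians(95),15,1)
print(a[0])
E
```

```text
[[23, -18, 7, 0, 0, -0.09, 1], [25, -16, 7, 0, 0, -0.09, 1], [26, -13, 7, 0, 0, -0.09, 1], [27, -11, 7, 0, 0, -0.09, 1], [28, -8, 7, 0, 0, -0.09, 1]]
[[29, -6, 7, 0, 0, -0.09, 1], [29, -3, 7, 0, 0, -0.09, 1], [29, 0, 7, 0, 0, -0.08, 1], [29, 2, 7, 0, 0, -0.09, 1], [29, 4, 7, 0, 0, -0.08, 1]]
[[29, 7, 7, 0, 0, -0.09, 1], [28, 9, 7, 0, 0, -0.08, 1], [27, 12, 7, 0, 0, -0.09, 1], [26, 14, 7, 0, 0, -0.08, 1], [25, 16, 6, 0, 0, -0.09, 1]]
[ 0.42720335 -0.14600495  0.30037387]
```

arm_command([
  [23, -18, 7, 0, 0, -0.09, 1],
  [25, -16, 7, 0, 0, -0.09, 1],
  [26, -13, 7, 0, 0, -0.09, 1],
  [27, -11, 7, 0, 0, -0.09, 1],
  [28, -8, 7, 0, 0, -0.09, 1],
])

```text
time_s: 0.62
position: [0.268, -0.3919, 0.3691]
eef_rot: [-0.0, 0.92, 0.392, 0.0]
contact_force: [0.8, 0.5, 0.3]
finger_gap: 0.302
gripper_force: 0.0
```

arm_command([
  [29, -6, 7, 0, 0, -0.09, 1],
  [29, -3, 7, 0, 0, -0.09, 1],
  [29, 0, 7, 0, 0, -0.08, 1],
  [29, 2, 7, 0, 0, -0.09, 1],
  [29, 4, 7, 0, 0, -0.08, 1],
])

```text
time_s: 1.03
position: [0.3474, -0.2691, 0.3343]
eef_rot: [0.0, 0.815, 0.579, 0.0]
contact_force: [0.6, 0.7, 0.6]
finger_gap: 0.001
gripper_force: 0.0
```

arm_command([
  [29, 7, 7, 0, 0, -0.09, 1],
  [28, 9, 7, 0, 0, -0.08, 1],
  [27, 12, 7, 0, 0, -0.09, 1],
  [26, 14, 7, 0, 0, -0.08, 1],
  [25, 16, 6, 0, 0, -0.09, 1],
])

```text
time_s: 1.45
position: [0.4276, -0.1448, 0.3001]
eef_rot: [-0.0, 0.673, 0.74, -0.0]
contact_force: [-0.3, -0.4, -0.9]
finger_gap: -0.001
gripper_force: 0.0
```

arm_command([
  [0, 0, 10, 0, 0, 0, 1],
  [0, 0, 0, 0, 0, 0, 1],
])

```text
time_s: 1.62
position: [0.4271, -0.1448, 0.2885]
eef_rot: [-0.002, 0.674, 0.739, -0.001]
contact_force: [-0.8, -0.8, 0.7]
finger_gap: 0.001
gripper_force: 0.0
```

arm_command([
  [0, 0, 8, 0, 0, 0, 1],
  [0, 0, 8, 0, 0, 0, 1],
  [0, 0, 8, 0, 0, 0, 1],
  [0, 0, 5, 0, 0, 0, 1],
  [0, 0, 5, 0, 0, 0, 1],
])

```text
time_s: 2.03
position: [0.4268, -0.1469, 0.2562]
eef_rot: [-0.0, 0.675, 0.738, -0.0]
contact_force: [-3.6, -0.3, 7.4]
finger_gap: 0.002
gripper_force: 2.9
```

arm_command([
  [0, 0, 5, 0, 0, 0, 1],
  [0, 0, 5, 0, 0, 0, 1],
  [0, 0, 5, 0, 0, 0, 1],
])

```text
time_s: 2.28
position: [0.427, -0.1469, 0.2434]
eef_rot: [0.0, 0.675, 0.738, -0.001]
contact_force: [-7.6, 0.1, 12.7]
finger_gap: -0.002
gripper_force: 6.3
```

arm_command([
  [0, 0, 5, 0, 0, 0, 1],
  [0, 0, 5, 0, 0, 0, 1],
  [0, 0, 5, 0, 0, 0, 1],
  [0, 0, 5, 0, 0, 0, 1],
])

```text
time_s: 2.62
position: [0.4274, -0.1462, 0.2235]
eef_rot: [0.0, 0.675, 0.738, 0.001]
contact_force: [-2.3, 3.4, 10.7]
finger_gap: -0.001
gripper_force: 5.0
```

arm_command([
  [0, 0, 4, 0, 0, 0, 1],
  [0, 0, 4, 0, 0, 0, 1],
  [0, 0, 3, 0, 0, 0, 1],
  [0, 0, 0, 0, 0, 0, 1],
])

```text
time_s: 2.95
position: [0.4281, -0.1465, 0.2123]
eef_rot: [0.002, 0.675, 0.738, 0.001]
contact_force: [-0.8, 1.3, 7.7]
finger_gap: -0.002
gripper_force: 3.0
```

arm_command([
  [0, 0, 3, 0, 0, 0, 1],
  [0, 0, 0, 0, 0, 0, 1],
])

```text
time_s: 3.12
position: [0.4283, -0.1467, 0.2097]
eef_rot: [0.002, 0.675, 0.738, 0.001]
contact_force: [-0.3, 2.4, 10.1]
finger_gap: -0.002
gripper_force: 4.3
```

arm_command([
  [0, 0, 3, 0, 0, 0, 1],
  [0, 0, 0, 0, 0, 0, 1],
])

```text
time_s: 3.28
position: [0.4285, -0.1468, 0.207]
eef_rot: [0.003, 0.675, 0.738, 0.001]
contact_force: [-0.4, 1.2, 10.4]
finger_gap: 0.005
gripper_force: 4.3
```

arm_command([
  [0, 0, 2, 0, 0, 0, 1],
  [0, 0, 0, 0, 0, 0, 1],
])

```text
time_s: 3.45
position: [0.4286, -0.1468, 0.2052]
eef_rot: [0.003, 0.675, 0.738, 0.002]
contact_force: [-0.5, 2.1, 10.5]
finger_gap: 0.001
gripper_force: 4.4
```

arm_command([
  [0, 0, 2, 0, 0, 0, 1],
  [0, 0, 0, 0, 0, 0, 1],
])

```text
time_s: 3.62
position: [0.4288, -0.1469, 0.2047]
eef_rot: [0.003, 0.675, 0.738, 0.002]
contact_force: [-2.7, 2.3, 16.7]
finger_gap: 0.0
gripper_force: 7.0
```

arm_command([
  [0, 0, 2, 0, 0, 0, 1],
  [0, 0, 0, 0, 0, 0, 1],
])

```text
time_s: 3.78
position: [0.429, -0.1469, 0.2043]
eef_rot: [0.003, 0.675, 0.738, 0.002]
contact_force: [-5.4, 4.4, 25.0]
finger_gap: 0.003
gripper_force: 10.7
```

arm_command([
  [0, 0, -8, 0, 0, 0, 1],
  [0, 0, -8, 0, 0, 0, 1],
  [0, 0, -20, 0, 0, 0, 1],
  [0, 0, -30, 0, 0, 0, 1],
  [0, 0, -30, 0, 0, 0, 0],
])

```text
time_s: 4.2
position: [0.4266, -0.1462, 0.2944]
eef_rot: [-0.002, 0.675, 0.738, -0.0]
contact_force: [0.9, -0.3, -0.8]
finger_gap: 0.123
gripper_force: 0.0
```

arm_command([
  [0, 0, -35, 0, 0, -0.05, 0],
  [0, 0, -35, 0, 0, -0.08, -1],
  [0, 0, -35, 0, 0, -0.08, -1],
  [0, 0, -30, 0, 0, -0.08, -1],
  [0, 0, 0, 0, 0, 0, -1],
])

```text
time_s: 4.62
position: [0.4276, -0.1466, 0.4372]
eef_rot: [0.007, 0.56, 0.828, 0.001]
contact_force: [0.9, -0.4, 0.0]
finger_gap: 0.844
gripper_force: 0.0
```

```bash
python3 - <<'E'
from h import *
crop("side",200,120,140,210,"pics/sd2.png",2.8)
d=arm.get_calibration("side")
A=Rn.from_euler("z",YAW)
for b in (0,.36):
    c,s=np.cos(b),np.sin(b)
    print(b,(proj(d,AX+A.apply([-.034,-.11-125e-3*c-.01*s,-.08-.125*s+.01*c]))-[200,120])*2.8)
# top peg: tool z at peg A (0.107 rad), move above it first, tool-down; print pose
print(pose()[:1],pose()[2]["qpos"])
E
```

```text
0 [[166.38633808 511.99325087]]
0.36 [[168.73959939 530.02078649]]
(array([ 0.42750512, -0.14653175,  0.4337912 ]),) [-4.55865869e-01 -1.39953992e-01  1.53551772e+00  2.46934403e-04
  1.73750781e+00 -8.35210134e-01]
```

View pics/sd2.png

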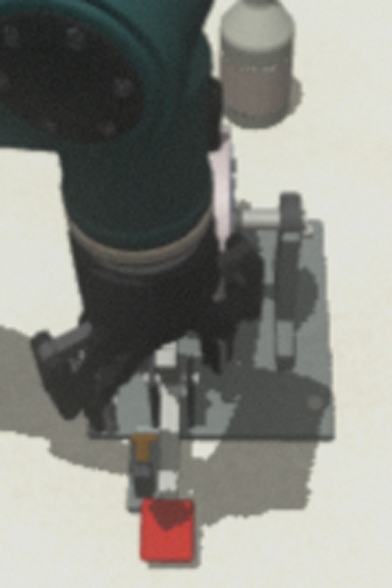

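```bash
cat >> h.py <<'E'
def gripR(phi): # tool z inward at wheel angle phi (from up toward +y)
    A=Rn.from_euler("z",YAW); ax=A.apply([1,0,0]); r=A.apply([0,np.sin(phi),np.cos(phi)])
    x=-ax; z=-r; y=np.cross(z,x); return Rn.from_matrix(np.c_[x,y,z]),r
def go(phi,rad,N,grip,start=None):
    Rt,r=gripR(phi); pos=AX+r*(rad+.155); p,R,_=pose()
    if start: p,R=start
    rows=[]
    for k in range(N):
        n=N-k; d=R.inv().apply((pos-p)/n); w=(R.inv()*Rt).as_rotvec()/n
        q=np.r_[np.round(d*1e3,0),np.round(w,2)]+0.0
        rows.append(q.tolist()+[grip]); p=p+R.apply(q[:3]/1e3); R=R*Rn.from_rotvec(q[3:])
    for i in range(0,N,5): print([[round(v,2) for v in r] for r in rows[i:i+5]])
    return p,R
E
python3 - <<'E'
from h import *
from scipy.optimize import least_squares
s,d=arm.get_calibration("scene"),arm.get_calibration("side")
S=lambda x,y:np.array([180+x/5,155+y/5]); D=lambda x,y:np.array([215+x/3,130+y/3])
def W(p,a): return p[:3]*[1,1,0]+[0,0,.155]+Rn.from_euler("z",p[2]).apply(a)
def peg(p,k,r=.125): f=p[3]+k*np.pi/3; return W(p,(0,r*np.sin(f),r*np.cos(f)))
obs=[(s,S(548,66),lambda p:peg(p,0)),(s,S(710,121),lambda p:peg(p,1)),(s,S(677,281),lambda p:peg(p,2)),(s,S(491,402),lambda p:peg(p,3)),(s,S(346,193),lambda p:peg(p,5)),
(s,S(101,420),lambda p:W(p,(-.034,-.235,-.07))),(d,D(132,522),lambda p:W(p,(-.034,-.235,-.07))),(d,D(184,62),lambda p:peg(p,0)),(d,D(180,237),lambda p:peg(p,5)),(d,D(183,357),lambda p:peg(p,4)),
(d,D(99,182),lambda p:W(p,(-.066,0,.022))),(d,D(265,182),lambda p:W(p,(.066,0,.022)))]
f=lambda p:np.concatenate([proj(c,g(p))[0]-u for c,u,g in obs])
r=least_squares(f,[.5,.08,-.2,.1],loss="soft_l1"); print(r.x,f(r.x).round(1).tolist())
import h
h.AX=np.array([*r.x[:2],.155]); h.YAW=r.x[2]
st=go(r.x[3],.190,13,-1); print(); st=go(r.x[3],.108,4,-1,st)
E
```

```text
[ 0.5069785   0.08349975 -0.19166097  0.13651888] [1.2, -0.4, 0.9, -0.4, -0.7, 0.7, -0.3, -0.3, 0.3, 0.3, -0.0, -0.7, 0.5, -2.6, -0.7, 3.7, 0.4, 1.1, -0.4, -0.2, -0.3, 0.4, 0.6, 0.6]
[[17.0, 14.0, -5.0, 0.01, 0.0, -0.08, -1], [16.0, 16.0, -5.0, 0.01, 0.0, -0.08, -1], [15.0, 17.0, -5.0, 0.01, -0.01, -0.08, -1], [13.0, 18.0, -5.0, 0.01, 0.0, -0.08, -1], [12.0, 19.0, -6.0, 0.01, -0.01, -0.08, -1]]
[[10.0, 19.0, -6.0, 0.01, 0.0, -0.07, -1], [9.0, 20.0, -6.0, 0.01, -0.01, -0.08, -1], [7.0, 21.0, -7.0, 0.01, 0.0, -0.07, -1], [6.0, 21.0, -7.0, 0.01, -0.01, -0.08, -1], [4.0, 21.0, -7.0, 0.01, 0.0, -0.07, -1]]
[[2.0, 21.0, -7.0, 0.01, -0.01, -0.08, -1], [1.0, 22.0, -7.0, 0.01, 0.0, -0.07, -1], [-1.0, 21.0, -7.0, 0.01, -0.01, -0.08, -1]]

[[0.0, 0.0, 20.0, 0.0, 0.0, 0.0, -1], [0.0, 0.0, 21.0, 0.0, 0.0, 0.0, -1], [0.0, 0.0, 20.0, 0.0, 0.0, 0.0, -1], [0.0, 0.0, 21.0, 0.0, 0.0, 0.0, -1]]
```

arm_command([
  [17, 14, -5, 0.01, 0, -0.08, -1],
  [16, 16, -5, 0.01, 0, -0.08, -1],
  [15, 17, -5, 0.01, -0.01, -0.08, -1],
  [13, 18, -5, 0.01, 0, -0.08, -1],
  [12, 19, -6, 0.01, -0.01, -0.08, -1],
])

```text
time_s: 5.08
position: [0.4625, -0.0387, 0.4516]
eef_rot: [-0.007, 0.384, 0.923, -0.026]
contact_force: [1.5, -1.0, -0.4]
finger_gap: 1.004
gripper_force: 0.0
```

arm_command([
  [10, 19, -6, 0.01, 0, -0.07, -1],
  [9, 20, -6, 0.01, -0.01, -0.08, -1],
  [7, 21, -6, 0.01, 0, -0.07, -1],
  [6, 21, -7, 0.01, -0.01, -0.08, -1],
  [4, 21, -7, 0.01, 0, -0.07, -1],
])

```text
time_s: 5.5
position: [0.4961, 0.0672, 0.476]
eef_rot: [-0.012, 0.207, 0.977, -0.051]
contact_force: [0.1, -0.1, 0.5]
finger_gap: 1.001
gripper_force: 0.0
```

arm_command([
  [2, 21, -7, 0.01, -0.01, -0.08, -1],
  [1, 22, -7, 0.01, 0, -0.07, -1],
  [-1, 21, -7, 0.01, -0.01, -0.08, -1],
  [0, 0, 0, 0, 0, 0, -1],
])

```text
time_s: 5.83
position: [0.517, 0.1319, 0.4895]
eef_rot: [-0.011, 0.091, 0.994, -0.066]
contact_force: [-0.9, -0.7, 0.3]
finger_gap: 0.999
gripper_force: 0.0
```

```bash
sed -i 's/^AX=.*/AX=np.array([.507,.0835,.155]); YAW=-.1917/' h.py; python3 - <<'E'
from h import *
cv2.imwrite("pics/w.png",arm.grab_frame("wrist")[:,:,::-1])
p,R,s=pose(); q,r=gripR(.1365)
print(p-(AX+r*.345),(R.inv()*q).as_rotvec(),s["qpos"],s["contact_force"])
go(.1365,.108,4,-1)
E
```

```text
[ 0.00073701  0.00094319 -0.00735712] [ 0.00220409 -0.00857646  0.00553416] [ 0.17581081  0.0706455   1.22479362 -0.12916813  1.90015923 -1.24675885] [ 0.06861223 -0.43221226 -1.10061301]
[[0.0, -1.0, 19.0, 0.0, 0.0, 0.0, -1], [0.0, 0.0, 19.0, 0.0, 0.0, 0.0, -1], [0.0, -1.0, 18.0, 0.0, 0.0, 0.0, -1], [0.0, 0.0, 19.0, 0.0, -0.01, 0.01, -1]]
```

View pics/w.png

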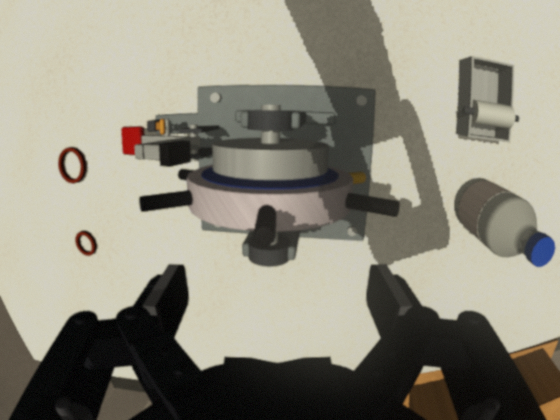

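```bash
python3 - <<'E'
from h import *
c=arm.get_calibration("wrist"); K=c["intrinsics"]; print(K[0,0],K[:2,2])
def fp(X):
    Y=c["R"]@X+c["t"]; th=np.arctan2(np.hypot(*Y[:2]),Y[2]); u=Y[:2]/np.hypot(*Y[:2]); return K[:2,2]+K[0,0]*th*u
A=Rn.from_euler("z",YAW)
for k in (0,1,5):
    for r in (.08,.125):
        f=.1365+k*np.pi/3; print(k,r,fp(AX+A.apply([0,r*np.sin(f),r*np.cos(f)])).round(1))
p,R,_=pose(); print("grasp",fp(p+R.apply([0,0,.155])), fp(p+R.apply([0,0,.1])))
E
```

```text
325.19226210127806 [277.05341439 206.8510252 ]
0 0.08 [272.  216.9]
0 0.125 [271.2 241. ]
1 0.08 [352.1 202. ]
1 0.125 [402.5 210. ]
5 0.08 [193.3 201.4]
5 0.125 [142.9 209. ]
grasp [274.89833779 290.53763984] [274.15944764 384.13926047]
```

```bash
sed -i 's/^AX=.*/AX=np.array([.505,.080,.155]); YAW=-.1917/' h.py; python3 - <<'E'
from h import *
go(.11,.108,5,-1)
E
```

```text
[[0.0, -3.0, 15.0, 0.0, 0.0, 0.0, -1], [0.0, -2.0, 15.0, -0.01, 0.0, 0.0, -1], [0.0, -3.0, 15.0, 0.0, 0.0, 0.0, -1], [1.0, -3.0, 15.0, -0.01, 0.0, 0.0, -1], [0.0, -3.0, 15.0, 0.0, -0.01, 0.01, -1]]
```

arm_command([
  [1, -3, 15, 0, 0, 0, -1],
  [0, -3, 15, -0.01, 0, 0, -1],
  [0, -3, 15, 0, 0, 0, -1],
  [1, -3, 15, -0.01, 0, 0, -1],
  [0, -2, 15, 0, -0.01, 0.01, -1],
])

```text
time_s: 6.3
position: [0.5089, 0.1052, 0.4167]
eef_rot: [-0.004, 0.1, 0.993, -0.057]
contact_force: [0.8, 0.0, -0.3]
finger_gap: 1.0
gripper_force: 0.0
```

arm_command([
  [0, 0, 0, 0, 0, 0, 0],
  [0, 0, 0, 0, 0, 0, 0.5],
  [0, 0, 0, 0, 0, 0, 1],
  [0, 0, 0, 0, 0, 0, 1],
  [0, 0, 0, 0, 0, 0, 1],
])

```text
time_s: 6.72
position: [0.5095, 0.1067, 0.4201]
eef_rot: [-0.002, 0.099, 0.993, -0.056]
contact_force: [-0.7, -0.5, 0.4]
finger_gap: 0.299
gripper_force: 0.0
```

arm_command([
  [0, 0, 0, 0, 0, 0, 1],
  [0, 0, 0, 0, 0, 0, 1],
])

```text
time_s: 6.88
position: [0.5096, 0.1077, 0.4206]
eef_rot: [-0.002, 0.098, 0.994, -0.055]
contact_force: [0.2, 4.1, 4.1]
finger_gap: 0.142
gripper_force: 58.4
```

```bash
cat >> h.py <<'E'
def feel(tag=""):
    p,R,s=pose(); A=Rn.from_euler("z",YAW)
    g=A.inv().apply(p+R.apply([0,0,.155])-AX); F=A.inv().apply(s["contact_force"]); T=A.inv().apply(s["wrist_torque"])
    l=A.inv().apply(p-AX); f=np.arctan2(g[1],g[2]); t=np.array([0,np.cos(f),-np.sin(f)]); r=np.array([0,np.sin(f),np.cos(f)])
    z=A.inv().apply(R.apply([0,0,-1]))
    print(tag,"grasp",(g*1e3).round(1),"phi %.1f tilt %.1f"%(np.degrees(f),np.degrees(np.arctan2(z[1],z[2]))),"r %.1f"%(1e3*g@r),"Faxle",F.round(1),"Ft %.1f Fr %.1f"%(F@t,F@r),"T",T.round(2),
     "M(FxR) %.2f"%(-np.cross(l,F)[0]),"Ft*r %.2f"%(F@t*(g@r)),"gap %.3f gf %.0f"%(s["finger_gap"],s["gripper_force"]))
E
python3 -c "from h import *;feel();print(arm.state()['qpos'])"
```

```text
grasp [  0.3  11.1 111.5] phi 5.7 tilt 6.3 r 112.1 Faxle [-0.6  4.   4.1] Ft 3.6 Fr 4.4 T [1.21 0.04 0.02] M(FxR) 0.96 Ft*r 0.41 gap 0.142 gf 58
[ 0.13020827  0.03223035  1.39914652 -0.10750937  1.73715575 -1.25991169]
```

arm_command([
  [0, 8, 0.1, 0.03, 0, 0, 1],
  [0, 8, 0.1, 0.03, 0, 0, 1],
  [0, 8, 0.1, 0.03, 0, 0, 1],
  [0, 8, 0.1, 0.03, 0, 0, 1],
])

```text
time_s: 7.22
position: [0.5155, 0.1372, 0.4158]
eef_rot: [-0.008, 0.099, 0.988, -0.117]
contact_force: [-2.6, -3.8, 5.4]
finger_gap: 0.144
gripper_force: 66.4
```

```bash
cat >> h.py <<'E'
def feel2(tag=""):
    p,R,s=pose(); A=Rn.from_euler("z",YAW)
    l=A.inv().apply(p-AX); F=A.inv().apply(s["contact_force"]); T=A.inv().apply(s["wrist_torque"])
    print("   lxF %.2f Tx %.2f Mapp %.2f"%(np.cross(l,F)[0],T[0],np.cross(l,F)[0]+T[0])); feel(tag)
E
python3 -c "from h import *;feel2('+')"
```

```text
lxF 1.41 Tx 0.66 Mapp 2.06
+ grasp [  0.4  22.  110. ] phi 11.3 tilt 13.5 r 112.2 Faxle [-1.8 -4.2  5.4] Ft -5.2 Fr 4.5 T [0.66 0.22 0.04] M(FxR) -1.41 Ft*r -0.58 gap 0.144 gf 66
```

arm_command([
  [0, 8, 0.1, 0.03, 0, 0, 1],
  [0, 8, 0.1, 0.03, 0, 0, 1],
  [0, 8, 0.1, 0.03, 0, 0, 1],
  [0, 8, 0.1, 0.03, 0, 0, 1],
])

```text
time_s: 7.55
position: [0.5216, 0.1674, 0.4071]
eef_rot: [-0.013, 0.099, 0.979, -0.176]
contact_force: [-2.2, -3.2, 7.8]
finger_gap: 0.144
gripper_force: 66.2
```

```bash
python3 -c "from h import *;feel2('+')"
```

```text
lxF 1.59 Tx 0.67 Mapp 2.26
+ grasp [  0.5  35.1 106.7] phi 18.2 tilt 20.3 r 112.3 Faxle [-1.5 -3.6  7.8] Ft -5.8 Fr 6.3 T [ 0.67  0.35 -0.04] M(FxR) -1.59 Ft*r -0.65 gap 0.144 gf 66
```

arm_command([
  [0, -8, 0.1, -0.03, 0, 0, 1],
  [0, -8, 0.1, -0.03, 0, 0, 1],
  [0, -8, 0.1, -0.03, 0, 0, 1],
  [0, -8, 0.1, -0.03, 0, 0, 1],
])

```text
time_s: 7.88
position: [0.5158, 0.1392, 0.4154]
eef_rot: [-0.007, 0.097, 0.989, -0.113]
contact_force: [2.2, 6.5, 2.5]
finger_gap: 0.143
gripper_force: 58.8
```

```bash
python3 -c "from h import *;feel2('-')"
```

```text
lxF -1.61 Tx 1.38 Mapp -0.23
- grasp [  0.4  25.4 109.3] phi 13.1 tilt 13.0 r 112.2 Faxle [0.9 6.8 2.5] Ft 6.0 Fr 3.9 T [1.38 0.04 0.  ] M(FxR) 1.61 Ft*r 0.68 gap 0.143 gf 59
```

arm_command([
  [0, -8, 0.1, -0.03, 0, 0, 1],
  [0, -8, 0.1, -0.03, 0, 0, 1],
  [0, -8, 0.1, -0.03, 0, 0, 1],
  [0, -8, 0.1, -0.03, 0, 0, 1],
])

```text
time_s: 8.22
position: [0.5096, 0.1081, 0.4206]
eef_rot: [-0.001, 0.098, 0.994, -0.053]
contact_force: [2.2, 6.2, 2.0]
finger_gap: 0.144
gripper_force: 58.7
```

```bash
python3 -c "from h import *;feel2('-');print(arm.state()['qpos'])"
```

```text
lxF -1.68 Tx 1.36 Mapp -0.32
- grasp [  0.3  12.  111.4] phi 6.1 tilt 6.1 r 112.1 Faxle [1.  6.5 2. ] Ft 6.3 Fr 2.7 T [ 1.36 -0.02  0.03] M(FxR) 1.68 Ft*r 0.71 gap 0.144 gf 59
[ 0.13023986  0.03204429  1.39932928 -0.10467082  1.73604541 -1.26068063]
```

arm_command([
  [0, -10.6, 0.2, -0.04, 0, 0, 1],
  [0, -10.6, 0.2, -0.04, 0, 0, 1],
  [0, -10.6, 0.2, -0.04, 0, 0, 1],
  [0, -10.6, 0.2, -0.04, 0, 0, 1],
  [0, -10.6, 0.2, -0.04, 0, 0, 1],
])

```text
time_s: 8.63
position: [0.4992, 0.0559, 0.4208]
eef_rot: [0.008, 0.098, 0.994, 0.046]
contact_force: [3.3, 6.1, -0.1]
finger_gap: 0.143
gripper_force: 58.4
```

```bash
python3 -c "from h import *;feel2('-')"
```

```text
lxF -1.75 Tx 1.23 Mapp -0.52
- grasp [ 1.000e-01 -1.030e+01  1.114e+02] phi -5.3 tilt -5.3 r 111.9 Faxle [ 2.1  6.6 -0.1] Ft 6.6 Fr -0.7 T [ 1.23 -0.23 -0.06] M(FxR) 1.75 Ft*r 0.73 gap 0.143 gf 58
```

arm_command([
  [0, -10.6, 0.2, -0.04, 0, 0, 1],
  [0, -10.6, 0.2, -0.04, 0, 0, 1],
  [0, -10.6, 0.2, -0.04, 0, 0, 1],
  [0, -10.6, 0.2, -0.04, 0, 0, 1],
  [0, -10.6, 0.2, -0.04, 0, 0, 1],
])

```text
time_s: 9.05
position: [0.4891, 0.0047, 0.4104]
eef_rot: [0.018, 0.097, 0.985, 0.145]
contact_force: [3.0, 7.0, -3.0]
finger_gap: 0.144
gripper_force: 58.4
```

```bash
python3 -c "from h import *;feel2('-');print(arm.state()['qpos'])"
```

```text
lxF -1.68 Tx 1.05 Mapp -0.64
- grasp [-1.00e-01 -3.22e+01  1.07e+02] phi -16.8 tilt -16.8 r 111.7 Faxle [ 1.6  7.5 -3. ] Ft 6.3 Fr -5.0 T [ 1.05 -0.33 -0.16] M(FxR) 1.68 Ft*r 0.71 gap 0.144 gf 58
[-0.19686898 -0.06699841  1.52786795  0.29425428  1.66985065 -1.54118593]
```

arm_command([
  [0, -10.6, 0.2, -0.04, 0, 0, 1],
  [0, -10.6, 0.2, -0.04, 0, 0, 1],
  [0, -10.6, 0.2, -0.04, 0, 0, 1],
  [0, -10.6, 0.2, -0.04, 0, 0, 1],
  [0, -10.6, 0.2, -0.04, 0, 0, 1],
])

```text
time_s: 9.47
position: [0.4796, -0.0434, 0.3899]
eef_rot: [0.027, 0.095, 0.965, 0.242]
contact_force: [5.8, 8.9, -4.4]
finger_gap: 0.141
gripper_force: 58.4
```

```bash
python3 -c "from h import *;feel2('-');print(arm.state()['qpos'])"
```

```text
lxF -1.77 Tx 0.84 Mapp -0.93
- grasp [ -0.3 -52.7  98.3] phi -28.2 tilt -28.2 r 111.6 Faxle [ 3.9  9.9 -4.4] Ft 6.6 Fr -8.5 T [ 0.84 -0.47 -0.27] M(FxR) 1.77 Ft*r 0.74 gap 0.141 gf 58
[-0.35793619 -0.06431662  1.58860676  0.48973143  1.68263234 -1.69385335]
```

arm_command([
  [0, -10.6, 0.2, -0.04, 0, 0, 1],
  [0, -10.6, 0.2, -0.04, 0, 0, 1],
  [0, -10.6, 0.2, -0.04, 0, 0, 1],
  [0, -10.6, 0.2, -0.04, 0, 0, 1],
  [0, -10.6, 0.2, -0.04, 0, 0, 1],
])

```text
time_s: 9.88
position: [0.4711, -0.0865, 0.3602]
eef_rot: [0.036, 0.092, 0.936, 0.337]
contact_force: [5.2, 11.5, -5.5]
finger_gap: 0.145
gripper_force: 58.4
```

```bash
python3 -c "from h import *;feel2('-')"
```

```text
lxF -1.58 Tx 0.64 Mapp -0.94
- grasp [ -0.4 -71.   85.9] phi -39.6 tilt -39.7 r 111.4 Faxle [ 3.  12.3 -5.5] Ft 5.9 Fr -12.1 T [ 0.64 -0.53 -0.5 ] M(FxR) 1.58 Ft*r 0.66 gap 0.145 gf 58
```

arm_command([
  [0, -10.6, 0.2, -0.04, 0, 0, 1],
  [0, -10.6, 0.2, -0.04, 0, 0, 1],
  [0, -10.6, 0.2, -0.04, 0, 0, 1],
  [0, -10.6, 0.2, -0.04, 0, 0, 1],
  [0, -10.6, 0.2, -0.04, 0, 0, 1],
])

```text
time_s: 10.3
position: [0.4639, -0.1229, 0.3225]
eef_rot: [0.045, 0.088, 0.898, 0.429]
contact_force: [6.2, 14.3, -5.0]
finger_gap: 0.144
gripper_force: 58.3
```

```bash
python3 -c "from h import *;feel2('-');print(arm.state()['qpos'])"
```

```text
lxF -1.52 Tx 0.38 Mapp -1.14
- grasp [ -0.6 -86.3  70.2] phi -50.9 tilt -51.1 r 111.3 Faxle [ 3.4 15.2 -5. ] Ft 5.7 Fr -14.9 T [ 0.38 -0.49 -0.63] M(FxR) 1.52 Ft*r 0.64 gap 0.144 gf 58
[-0.60929568  0.04877182  1.69142045  0.81670066  1.77108846 -1.97193935]
```

arm_command([
  [0, 8, 0.1, 0.03, 0, 0, 1],
  [0, 8, 0.1, 0.03, 0, 0, 1],
  [0, 8, 0.1, 0.03, 0, 0, 1],
  [0, 8, 0.1, 0.03, 0, 0, 1],
])

```text
time_s: 10.63
position: [0.4678, -0.1027, 0.3452]
eef_rot: [0.038, 0.092, 0.924, 0.37]
contact_force: [5.6, 1.1, -12.6]
finger_gap: 0.143
gripper_force: 64.0
```

```bash
python3 -c "from h import *;feel2('+')"
```

```text
lxF 1.95 Tx -0.02 Mapp 1.92
+ grasp [ -0.5 -79.4  78.1] phi -45.5 tilt -43.7 r 111.3 Faxle [  5.3   2.1 -12.6] Ft -7.5 Fr -10.3 T [-0.02 -0.62 -0.64] M(FxR) -1.95 Ft*r -0.83 gap 0.143 gf 64
```

arm_command([
  [0, 8, 0.1, 0.03, 0, 0, 1],
  [0, 8, 0.1, 0.03, 0, 0, 1],
  [0, 8, 0.1, 0.03, 0, 0, 1],
  [0, 8, 0.1, 0.03, 0, 0, 1],
])

```text
time_s: 10.97
position: [0.4725, -0.079, 0.3663]
eef_rot: [0.033, 0.094, 0.944, 0.314]
contact_force: [5.0, 1.6, -11.7]
finger_gap: 0.145
gripper_force: 63.8
```

```bash
python3 -c "from h import *;feel2('+')"
```

```text
lxF 1.38 Tx 0.05 Mapp 1.44
+ grasp [ -0.5 -69.4  87.2] phi -38.5 tilt -36.8 r 111.4 Faxle [  4.6   2.5 -11.7] Ft -5.4 Fr -10.7 T [ 0.05 -0.66 -0.61] M(FxR) -1.38 Ft*r -0.60 gap 0.145 gf 64
```

```bash
cat >> h.py <<'E'
def avg(tag,n=6):
    A=Rn.from_euler("z",YAW); v=[]
    for _ in range(n):
        p,R,s=pose(); l=A.inv().apply(p-AX); F=A.inv().apply(s["contact_force"]); T=A.inv().apply(s["wrist_torque"])
        g=A.inv().apply(p+R.apply([0,0,.155])-AX)
        v.append([np.degrees(np.arctan2(g[1],g[2])),np.cross(l,F)[0]+T[0],*F,s["time_s"]]); arm.grab_frame("wrist")
    v=np.array(v); print(tag,"phi %.1f->%.1f M %.3f +- %.3f"%(v[0,0],v[-1,0],v[:,1].mean(),v[:,1].std()/n**.5),v[:,1].round(2),"F",v[:,2:5].mean(0).round(1),"t",v[-1,-1].round(2))
E
python3 -c "from h import *;avg('+')"
```

```text
+ phi -38.5->-38.0 M 0.985 +- 0.095 [1.44 1.   1.09 0.79 0.75 0.85] F [  5.3   3.7 -10.4] t 11.22
```

arm_command([
  [0, -8, 0.1, -0.03, 0, 0, 1],
  [0, -8, 0.1, -0.03, 0, 0, 1],
  [0, -8, 0.1, -0.03, 0, 0, 1],
])

```text
time_s: 11.52
position: [0.4692, -0.0955, 0.3522]
eef_rot: [0.038, 0.09, 0.928, 0.36]
contact_force: [7.5, 13.2, -7.6]
finger_gap: 0.145
gripper_force: 59.8
```

```bash
python3 -c "from h import *;avg('-')"
```

```text
- phi -42.1->-42.6 M -0.332 +- 0.175 [-1.11 -0.69 -0.03 -0.01 -0.21  0.05] F [ 5.2 11.3 -8.2] t 11.77
```

arm_command([
  [0, -8, 0.1, -0.03, 0, 0, 1],
  [0, -8, 0.1, -0.03, 0, 0, 1],
  [0, -8, 0.1, -0.03, 0, 0, 1],
  [0, -8, 0.1, -0.03, 0, 0, 1],
  [0, -8, 0.1, -0.03, 0, 0, 1],
])

```text
time_s: 12.23
position: [0.464, -0.1224, 0.3232]
eef_rot: [0.045, 0.087, 0.898, 0.428]
contact_force: [9.2, 15.0, -8.0]
finger_gap: 0.141
gripper_force: 60.4
```

```bash
python3 -c "from h import *;avg('-')"
```

```text
- phi -50.6->-51.2 M -0.264 +- 0.151 [-0.92 -0.61 -0.07 -0.07  0.07  0.02] F [ 5.6 13.3 -8.3] t 12.48
```

arm_command([
  [0, 8, 0.1, 0.03, 0, 0, 1],
  [0, 8, 0.1, 0.03, 0, 0, 1],
  [0, 8, 0.1, 0.03, 0, 0, 1],
])

```text
time_s: 12.78
position: [0.4668, -0.1081, 0.3396]
eef_rot: [0.039, 0.092, 0.918, 0.384]
contact_force: [6.5, 5.0, -13.1]
finger_gap: 0.142
gripper_force: 64.7
```

```bash
python3 -c "from h import *;avg('+')"
```

```text
+ phi -47.0->-46.5 M 0.830 +- 0.128 [1.39 0.95 0.96 0.54 0.68 0.46] F [  6.1   7.4 -11.8] t 13.03
```

```bash
cat > fit.py <<'E'
import numpy as np,sys
from scipy.optimize import least_squares
P=[(11.3,2.06),(18.2,2.26),(-45.5,1.92),(-38.5,1.44),(-47,1.39)]
N=[(13.1,-.23),(6.1,-.32),(-5.3,-.52),(-16.8,-.64),(-28.2,-.93),(-39.6,-.94),(-50.9,-1.14),(-42.1,-1.11),(-50.6,-.92)]
def run(P,N,prior=True):
    d=np.array([(a,m,1) for a,m in P]+[(a,m,-1) for a,m in N])
    f=lambda q:np.r_[(q[0]*d[:,2]+q[1]*np.sin(np.radians(d[:,0]-q[2]))-d[:,1])/.15,(q[0]-1.3)/.15,(q[1]-.85)/.1]
    r=least_squares(f,[1.3,.85,-60]); C=np.linalg.inv(r.jac.T@r.jac); print(r.x.round(2),np.sqrt(np.diag(C)).round(2),(r.fun*.15).round(2))
if __name__=="__main__": run(P,N)
E
python3 fit.py; python3 - <<'E'
from h import *
p,R,s=pose(); A=Rn.from_euler("z",YAW); g=A.inv().apply(p+R.apply([0,0,.155])-AX); f=np.arctan2(g[1],g[2]); print(np.degrees(f),s["qpos"])
st=go(f,.20,3,-1); print()
st=go(f+np.pi/6,.22,5,-1,st);print()
st=go(f+np.pi/3,.20,5,-1,st);print()
go(f+np.pi/3,.109,5,-1,st)
E
```

```text
[  1.28   0.91 -61.87] [0.04 0.06 4.02] [ 0.09 -0.09 -0.39  0.2   0.12 -0.17 -0.11  0.    0.01  0.16  0.01  0.04
  0.14 -0.18 -0.02  0.09]
-46.43893101670033 [-0.56206716  0.01110042  1.67068456  0.74596981  1.74455726 -1.91132946]
[[-1.0, -1.0, -30.0, 0.0, 0.0, 0.0, -1], [-1.0, -1.0, -29.0, -0.01, 0.0, 0.0, -1], [0.0, -1.0, -30.0, 0.0, 0.01, 0.0, -1]]

[[0.0, 37.0, 6.0, 0.1, 0.0, 0.0, -1], [0.0, 38.0, 2.0, 0.1, 0.0, 0.0, -1], [0.0, 38.0, -2.0, 0.11, 0.0, 0.0, -1], [0.0, 38.0, -6.0, 0.1, 0.0, 0.0, -1], [0.0, 37.0, -9.0, 0.11, 0.0, 0.0, -1]]

[[0.0, 35.0, 14.0, 0.1, 0.0, 0.0, -1], [0.0, 37.0, 10.0, 0.11, 0.0, 0.0, -1], [0.0, 37.0, 6.0, 0.1, 0.0, 0.0, -1], [0.0, 38.0, 2.0, 0.11, 0.0, 0.0, -1], [0.0, 38.0, -3.0, 0.1, 0.0, 0.0, -1]]

[[0.0, 0.0, 18.0, 0.0, 0.0, 0.0, -1], [0.0, 0.0, 18.0, 0.0, 0.0, 0.0, -1], [0.0, 0.0, 18.0, 0.0, 0.0, 0.0, -1], [0.0, 0.0, 19.0, 0.0, 0.0, 0.0, -1], [0.0, 0.0, 18.0, 0.0, 0.0, 0.0, -1]]
```

arm_command([
  [0, 0, 0, 0, 0, 0, 0.5],
  [0, 0, 0, 0, 0, 0, 0],
  [0, 0, 0, 0, 0, 0, -1],
  [0, 0, 0, 0, 0, 0, -1],
  [0, 0, 0, 0, 0, 0, -1],
])

```text
time_s: 13.5
position: [0.4665, -0.1089, 0.3426]
eef_rot: [0.041, 0.09, 0.918, 0.385]
contact_force: [-0.3, -0.2, -0.3]
finger_gap: 0.805
gripper_force: 0.0
```

arm_command([
  [0, 0, -29, 0, 0, 0, -1],
  [0, 0, -30, 0, 0, 0, -1],
  [0, 0, -30, 0, 0, 0, -1],
])

```text
time_s: 13.75
position: [0.4533, -0.1716, 0.4049]
eef_rot: [0.04, 0.09, 0.917, 0.386]
contact_force: [0.0, -0.2, 1.6]
finger_gap: 0.998
gripper_force: 0.0
```

arm_command([
  [0, 37, 6, 0.1, 0, 0, -1],
  [0, 38, 2, 0.1, 0, 0, -1],
  [0, 38, -2, 0.11, 0, 0, -1],
  [0, 38, -6, 0.1, 0, 0, -1],
  [0, 37, -9, 0.11, 0, 0, -1],
])

```text
time_s: 14.17
position: [0.4825, -0.0208, 0.5198]
eef_rot: [0.017, 0.099, 0.986, 0.134]
contact_force: [1.1, -0.7, 0.4]
finger_gap: 0.995
gripper_force: 0.0
```

arm_command([
  [0, 35, 14, 0.1, 0, 0, -1],
  [0, 37, 10, 0.11, 0, 0, -1],
  [0, 37, 6, 0.1, 0, 0, -1],
  [0, 38, 2, 0.11, 0, 0, -1],
  [0, 38, -3, 0.1, 0, 0, -1],
])

```text
time_s: 14.58
position: [0.5199, 0.1656, 0.5019]
eef_rot: [-0.008, 0.099, 0.987, -0.123]
contact_force: [0.6, -0.8, -0.4]
finger_gap: 1.004
gripper_force: 0.0
```

```bash
python3 - <<'E'
from h import *
feel()
go(np.radians(60-46.4),.109,6,-1)
cv2.imwrite("pics/w2.png",arm.grab_frame("wrist")[:,:,::-1])
E
```

```text
grasp [ -0.8  48.9 196.7] phi 14.0 tilt 14.2 r 202.7 Faxle [ 0.7 -0.7 -0.4] Ft -0.6 Fr -0.5 T [ 0.06 -0.06  0.06] M(FxR) -0.21 Ft*r -0.12 gap 1.004 gf 0
[[0.0, 0.0, 16.0, 0.0, 0.0, 0.0, -1], [0.0, 0.0, 16.0, 0.0, 0.0, 0.0, -1], [0.0, 0.0, 15.0, 0.0, 0.0, 0.0, -1], [0.0, -1.0, 16.0, 0.0, 0.0, 0.0, -1], [-1.0, 0.0, 15.0, -0.01, 0.0, 0.0, -1]]
[[0.0, -1.0, 16.0, 0.0, 0.01, -0.01, -1]]
```

View pics/w2.png

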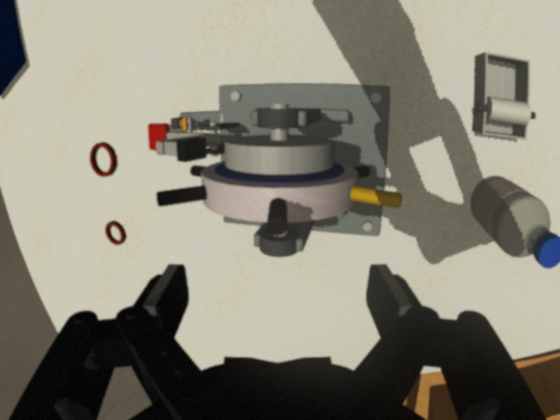

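arm_command([
  [0, 0, 19, 0, 0, 0, -1],
  [0, 0, 19, 0, 0, 0, -1],
  [0, 0, 19, 0, 0, 0, -1],
  [0, 0, 19, 0, 0, 0, -1],
  [0, 0, 18, 0, 0, 0, -1],
])

```text
time_s: 15.05
position: [0.5162, 0.1411, 0.409]
eef_rot: [-0.01, 0.098, 0.988, -0.121]
contact_force: [0.7, -0.3, 0.1]
finger_gap: 1.0
gripper_force: 0.0
```

arm_command([
  [0, 0, 0, 0, 0, 0, 0],
  [0, 0, 0, 0, 0, 0, 0.5],
  [0, 0, 0, 0, 0, 0, 1],
  [0, 0, 0, 0, 0, 0, 1],
  [0, 0, 0, 0, 0, 0, 1],
])

```text
time_s: 15.47
position: [0.5166, 0.1417, 0.4116]
eef_rot: [-0.008, 0.098, 0.988, -0.12]
contact_force: [-0.0, 0.3, -0.9]
finger_gap: 0.3
gripper_force: 0.0
```

arm_command([
  [0, 0, 0, 0, 0, 0, 1],
  [0, 0, 0, 0, 0, 0, 1],
])

```text
time_s: 15.63
position: [0.5165, 0.1417, 0.4113]
eef_rot: [-0.008, 0.098, 0.988, -0.12]
contact_force: [-0.9, -0.4, 2.6]
finger_gap: 0.149
gripper_force: 58.4
```

```bash
python3 -c "from h import *;feel2('g')"
```

```text
lxF 0.31 Tx 0.51 Mapp 0.82
g grasp [  0.4  25.7 105.8] phi 13.7 tilt 13.8 r 108.9 Faxle [-0.8 -0.6  2.6] Ft -1.2 Fr 2.4 T [0.51 0.04 0.01] M(FxR) -0.31 Ft*r -0.13 gap 0.149 gf 58
```

arm_command([
  [0, -8, 0.1, -0.03, 0, 0, 1],
  [0, -8, 0.1, -0.03, 0, 0, 1],
  [0, -8, 0.1, -0.03, 0, 0, 1],
  [0, -8, 0.1, -0.03, 0, 0, 1],
])

```text
time_s: 15.97
position: [0.5104, 0.1117, 0.4168]
eef_rot: [-0.002, 0.098, 0.993, -0.059]
contact_force: [1.5, 4.4, 0.1]
finger_gap: 0.147
gripper_force: 58.5
```

```bash
python3 -c "from h import *;feel2('-')"
```

```text
lxF -1.21 Tx 0.73 Mapp -0.48
- grasp [  0.3  14.  107.8] phi 7.4 tilt 6.7 r 108.7 Faxle [0.7 4.6 0.1] Ft 4.6 Fr 0.7 T [ 0.73 -0.09 -0.06] M(FxR) 1.21 Ft*r 0.50 gap 0.147 gf 59
```

arm_command([
  [0, -8, 0.1, -0.03, 0, 0, 1],
  [0, -8, 0.1, -0.03, 0, 0, 1],
  [0, -8, 0.1, -0.03, 0, 0, 1],
])

```text
time_s: 16.22
position: [0.5057, 0.0883, 0.4185]
eef_rot: [0.002, 0.098, 0.995, -0.014]
contact_force: [2.0, 5.7, 0.3]
finger_gap: 0.144
gripper_force: 58.4
```

```bash
python3 -c "from h import *;feel2('-')"
```

```text
lxF -1.59 Tx 0.86 Mapp -0.73
- grasp [  0.2   4.1 108.6] phi 2.2 tilt 1.6 r 108.7 Faxle [0.9 6.  0.3] Ft 6.0 Fr 0.6 T [ 0.86 -0.2  -0.06] M(FxR) 1.59 Ft*r 0.65 gap 0.144 gf 58
```

arm_command([
  [0, -8, 0.1, -0.03, 0, 0, 1],
  [0, -8, 0.1, -0.03, 0, 0, 1],
  [0, -8, 0.1, -0.03, 0, 0, 1],
])

```text
time_s: 16.47
position: [0.501, 0.0649, 0.4181]
eef_rot: [0.007, 0.098, 0.995, 0.031]
contact_force: [2.0, 6.4, -0.7]
finger_gap: 0.143
gripper_force: 58.3
```

```bash
python3 -c "from h import *;feel2('-')"
```

```text
lxF -1.75 Tx 0.93 Mapp -0.82
- grasp [ 1.000e-01 -5.800e+00  1.084e+02] phi -3.1 tilt -3.6 r 108.6 Faxle [ 0.7  6.7 -0.7] Ft 6.7 Fr -1.1 T [ 0.93 -0.18 -0.05] M(FxR) 1.75 Ft*r 0.72 gap 0.143 gf 58
```

arm_command([
  [0, -8, 0.1, -0.03, 0, 0, 1],
  [0, -8, 0.1, -0.03, 0, 0, 1],
  [0, -8, 0.1, -0.03, 0, 0, 1],
])

```text
time_s: 16.72
position: [0.4964, 0.0416, 0.4156]
eef_rot: [0.011, 0.097, 0.992, 0.076]
contact_force: [3.2, 7.9, -2.0]
finger_gap: 0.144
gripper_force: 58.3
```

```bash
python3 -c "from h import *;feel2('-')"
```

```text
lxF -2.09 Tx 1.05 Mapp -1.04
- grasp [ 1.000e-01 -1.560e+01  1.074e+02] phi -8.3 tilt -8.8 r 108.5 Faxle [ 1.7  8.3 -2. ] Ft 8.0 Fr -3.2 T [ 1.05 -0.22 -0.16] M(FxR) 2.09 Ft*r 0.86 gap 0.144 gf 58
```

arm_command([
  [0, -8, 0.1, -0.03, 0, 0, 1],
  [0, -8, 0.1, -0.03, 0, 0, 1],
  [0, -8, 0.1, -0.03, 0, 0, 1],
])

```text
time_s: 16.97
position: [0.4918, 0.0187, 0.4108]
eef_rot: [0.015, 0.097, 0.988, 0.121]
contact_force: [3.1, 8.6, -2.1]
finger_gap: 0.148
gripper_force: 58.3
```

```bash
python3 -c "from h import *;feel2('-')"
```

```text
lxF -2.18 Tx 1.04 Mapp -1.13
- grasp [-1.000e-01 -2.530e+01  1.054e+02] phi -13.5 tilt -14.0 r 108.4 Faxle [ 1.4  9.  -2.1] Ft 8.3 Fr -4.1 T [ 1.04 -0.32 -0.19] M(FxR) 2.18 Ft*r 0.90 gap 0.148 gf 58
```

arm_command([
  [0, -8, 0.1, -0.03, 0, 0, 1],
  [0, -8, 0.1, -0.03, 0, 0, 1],
  [0, -8, 0.1, -0.03, 0, 0, 1],
])

```text
time_s: 17.22
position: [0.4874, -0.0038, 0.404]
eef_rot: [0.02, 0.096, 0.981, 0.165]
contact_force: [4.0, 9.5, -2.7]
finger_gap: 0.146
gripper_force: 58.3
```

```bash
python3 -c "from h import *;feel2('-')"
```

```text
lxF -2.29 Tx 1.14 Mapp -1.15
- grasp [-1.000e-01 -3.470e+01  1.026e+02] phi -18.7 tilt -19.2 r 108.3 Faxle [ 2.1 10.1 -2.7] Ft 8.7 Fr -5.8 T [ 1.14 -0.36 -0.24] M(FxR) 2.29 Ft*r 0.95 gap 0.146 gf 58
```

arm_command([
  [0, -8, 0.1, -0.03, 0, 0, 1],
  [0, -8, 0.1, -0.03, 0, 0, 1],
  [0, -8, 0.1, -0.03, 0, 0, 1],
])

```text
time_s: 17.47
position: [0.4831, -0.0256, 0.3952]
eef_rot: [0.024, 0.095, 0.973, 0.21]
contact_force: [4.3, 11.5, -4.0]
finger_gap: 0.144
gripper_force: 58.3
```

```bash
python3 -c "from h import *;feel2('-')"
```

```text
lxF -2.46 Tx 1.20 Mapp -1.26
- grasp [ -0.2 -43.9  99. ] phi -23.9 tilt -24.4 r 108.3 Faxle [ 2.  12.1 -4. ] Ft 9.4 Fr -8.6 T [ 1.2  -0.42 -0.36] M(FxR) 2.46 Ft*r 1.02 gap 0.144 gf 58
```

arm_command([
  [0, -8, 0.1, -0.03, 0, 0, 1],
  [0, -8, 0.1, -0.03, 0, 0, 1],
  [0, -8, 0.1, -0.03, 0, 0, 1],
])

```text
time_s: 17.72
position: [0.479, -0.0465, 0.3843]
eef_rot: [0.028, 0.094, 0.962, 0.253]
contact_force: [6.1, 13.3, -4.7]
finger_gap: 0.146
gripper_force: 58.3
```

```bash
python3 -c "from h import *;feel2('-')"
```

```text
lxF -2.66 Tx 1.26 Mapp -1.40
- grasp [ -0.3 -52.7  94.5] phi -29.2 tilt -29.5 r 108.2 Faxle [ 3.5 14.2 -4.7] Ft 10.1 Fr -11.0 T [ 1.26 -0.44 -0.44] M(FxR) 2.66 Ft*r 1.10 gap 0.146 gf 58
```

arm_command([
  [0, -8, 0.1, -0.03, 0, 0, 1],
  [0, -8, 0.1, -0.03, 0, 0, 1],
  [0, -8, 0.1, -0.03, 0, 0, 1],
])

```text
time_s: 17.97
position: [0.4751, -0.0663, 0.3717]
eef_rot: [0.032, 0.092, 0.95, 0.297]
contact_force: [6.3, 15.2, -4.3]
finger_gap: 0.144
gripper_force: 58.3
```

```bash
python3 -c "from h import *;feel2('-')"
```

```text
lxF -2.86 Tx 1.32 Mapp -1.55
- grasp [ -0.4 -61.   89.3] phi -34.4 tilt -34.7 r 108.1 Faxle [ 3.2 16.2 -4.3] Ft 10.9 Fr -12.6 T [ 1.32 -0.55 -0.48] M(FxR) 2.86 Ft*r 1.18 gap 0.144 gf 58
```

arm_command([
  [0, -8, 0.1, -0.03, 0, 0, 1],
  [0, -8, 0.1, -0.03, 0, 0, 1],
  [0, -8, 0.1, -0.03, 0, 0, 1],
])

```text
time_s: 18.22
position: [0.4714, -0.0849, 0.3572]
eef_rot: [0.036, 0.091, 0.936, 0.339]
contact_force: [7.9, 17.7, -5.3]
finger_gap: 0.148
gripper_force: 58.3
```

```bash
python3 -c "from h import *;feel2('-')"
```

```text
lxF -2.93 Tx 1.27 Mapp -1.66
- grasp [ -0.4 -68.9  83.3] phi -39.6 tilt -39.9 r 108.1 Faxle [ 4.3 18.9 -5.3] Ft 11.2 Fr -16.1 T [ 1.27 -0.62 -0.59] M(FxR) 2.93 Ft*r 1.21 gap 0.148 gf 58
```

arm_command([
  [0, 8, 0.1, 0.03, 0, 0, 1],
  [0, 8, 0.1, 0.03, 0, 0, 1],
  [0, 8, 0.1, 0.03, 0, 0, 1],
  [0, 8, 0.1, 0.03, 0, 0, 1],
])

```text
time_s: 18.55
position: [0.4762, -0.0611, 0.3752]
eef_rot: [0.03, 0.095, 0.955, 0.279]
contact_force: [4.7, 4.1, -6.8]
finger_gap: 0.146
gripper_force: 64.0
```

```bash
python3 -c "from h import *;feel2('+')"
```

```text
lxF -0.09 Tx 0.99 Mapp 0.90
+ grasp [ -0.4 -60.5  89.6] phi -34.0 tilt -32.6 r 108.1 Faxle [ 3.9  4.9 -6.8] Ft 0.2 Fr -8.4 T [ 0.99 -0.49 -0.39] M(FxR) 0.09 Ft*r 0.02 gap 0.146 gf 64
```

arm_command([
  [0, 8, 0.1, 0.03, 0, 0, 1],
  [0, 8, 0.1, 0.03, 0, 0, 1],
])

```text
time_s: 18.72
position: [0.4788, -0.0477, 0.3836]
eef_rot: [0.027, 0.095, 0.963, 0.25]
contact_force: [3.4, 2.2, -5.7]
finger_gap: 0.147
gripper_force: 64.0
```

```bash
python3 -c "from h import *;feel2('+')"
```

```text
lxF 0.11 Tx 0.93 Mapp 1.04
+ grasp [ -0.3 -54.9  93.2] phi -30.5 tilt -29.1 r 108.2 Faxle [ 2.9  2.8 -5.7] Ft -0.5 Fr -6.3 T [ 0.93 -0.53 -0.35] M(FxR) -0.11 Ft*r -0.06 gap 0.147 gf 64
```

arm_command([
  [0, 8, 0.1, 0.03, 0, 0, 1],
  [0, 8, 0.1, 0.03, 0, 0, 1],
])

```text
time_s: 18.88
position: [0.4816, -0.0339, 0.3911]
eef_rot: [0.024, 0.096, 0.97, 0.221]
contact_force: [3.0, 1.1, -5.9]
finger_gap: 0.142
gripper_force: 63.9
```

```bash
python3 -c "from h import *;feel2('+')"
```

```text
lxF 0.29 Tx 0.96 Mapp 1.25
+ grasp [ -0.3 -49.2  96.4] phi -27.0 tilt -25.7 r 108.2 Faxle [ 2.7  1.7 -5.9] Ft -1.2 Fr -6.0 T [ 0.96 -0.47 -0.26] M(FxR) -0.29 Ft*r -0.13 gap 0.142 gf 64
```

arm_command([
  [0, 8, 0.1, 0.03, 0, 0, 1],
  [0, 8, 0.1, 0.03, 0, 0, 1],
])

```text
time_s: 19.05
position: [0.4844, -0.0197, 0.3978]
eef_rot: [0.021, 0.097, 0.977, 0.191]
contact_force: [2.2, 0.6, -5.8]
finger_gap: 0.147
gripper_force: 63.8
```

```bash
python3 -c "from h import *;feel2('+')"
```

```text
lxF 0.35 Tx 0.93 Mapp 1.28
+ grasp [ -0.2 -43.2  99.3] phi -23.5 tilt -22.2 r 108.3 Faxle [ 2.   1.  -5.8] Ft -1.4 Fr -5.8 T [ 0.93 -0.36 -0.17] M(FxR) -0.35 Ft*r -0.15 gap 0.147 gf 64
```

arm_command([
  [0, 8, 0.1, 0.03, 0, 0, 1],
  [0, 8, 0.1, 0.03, 0, 0, 1],
])

```text
time_s: 19.22
position: [0.4873, -0.0051, 0.4035]
eef_rot: [0.018, 0.097, 0.982, 0.162]
contact_force: [1.7, -1.2, -4.3]
finger_gap: 0.148
gripper_force: 63.8
```

```bash
python3 -c "from h import *;feel2('+')"
```

```text
lxF 0.57 Tx 0.95 Mapp 1.52
+ grasp [ -0.2 -37.1 101.8] phi -20.0 tilt -18.7 r 108.3 Faxle [ 1.9 -0.8 -4.3] Ft -2.2 Fr -3.7 T [ 0.95 -0.39 -0.18] M(FxR) -0.57 Ft*r -0.24 gap 0.148 gf 64
```

arm_command([
  [0, 8, 0.1, 0.03, 0, 0, 1],
  [0, 8, 0.1, 0.03, 0, 0, 1],
])

```text
time_s: 19.38
position: [0.4902, 0.0098, 0.4084]
eef_rot: [0.016, 0.098, 0.986, 0.132]
contact_force: [2.0, -1.3, -4.0]
finger_gap: 0.151
gripper_force: 63.8
```

```bash
python3 -c "from h import *;feel2('+')"
```

```text
lxF 0.52 Tx 0.85 Mapp 1.37
+ grasp [-1.000e-01 -3.090e+01  1.039e+02] phi -16.6 tilt -15.3 r 108.4 Faxle [ 2.2 -0.9 -4. ] Ft -2.0 Fr -3.6 T [ 0.85 -0.31 -0.13] M(FxR) -0.52 Ft*r -0.22 gap 0.151 gf 64
```

```bash
cat > fit2.py <<'E'
import numpy as np
from scipy.optimize import least_squares
# (peg index, phi of grasp, M, dir)
D1=[(0,a,m,1) for a,m in [(11.3,2.06),(18.2,2.26),(-45.5,1.92),(-38.5,1.44),(-47,1.39)]]+[(0,a,m,-1) for a,m in [(13.1,-.23),(6.1,-.32),(-5.3,-.52),(-16.8,-.64),(-28.2,-.93),(-39.6,-.94),(-50.9,-1.14),(-42.1,-1.11),(-50.6,-.92)]]
D2=[(1,a,m,-1) for a,m in [(2.2,-.73),(-3.1,-.82),(-8.3,-1.04),(-13.5,-1.13),(-18.7,-1.15),(-23.9,-1.26),(-29.2,-1.4),(-34.4,-1.55),(-39.6,-1.66)]]+[(1,a,m,1) for a,m in [(-34,.9),(-30.5,1.04),(-27,1.25),(-23.5,1.28),(-20,1.52),(-16.6,1.37)]]
def run(D,bias):
    d=np.array(D); th=d[:,1]-60*d[:,0]
    f=lambda q:np.r_[(q[0]*d[:,3]+q[1]*np.sin(np.radians(th-q[2]))+q[3]*np.sin(np.radians(d[:,1]))+q[4]-d[:,2])/.12,(q[0]-1.3)/.15,(q[1]-.85)/.1,q[3]/(1 if bias else 1e-4),q[4]/(.5 if bias>1 else 1e-4)]
    r=least_squares(f,[1.3,.85,-80,0,0]); C=np.linalg.inv(r.jac.T@r.jac); print(r.x.round(2),np.sqrt(np.diag(C)).round(2),"rms",(r.fun[:-4]*.12).std().round(3)); return r
if __name__=="__main__":
    for b in (0,1,2): run(D1,b);run(D2,b);r=run(D1+D2,b)
    print((r.fun*.12).round(2))
E
python3 fit2.py; python3 -c "from h import *;p,R,s=pose();print(s['wrist_torque'],s['qpos'])"
```

```text
[  1.28   0.92 -61.53   0.     0.  ] [0.03 0.05 3.24 0.   0.  ] rms 0.154
[  1.27   0.98 -83.01   0.     0.  ] [0.03 0.09 1.88 0.   0.  ] rms 0.096
[  1.27   0.8  -77.9    0.     0.  ] [0.02 0.04 2.02 0.   0.  ] rms 0.179
[  1.28   0.86 -74.45   0.23   0.  ] [ 0.03  0.09 24.47  0.39  0.  ] rms 0.154
[  1.28   0.86 -96.27   0.52  -0.  ] [0.03 0.1  7.31 0.23 0.  ] rms 0.07
[  1.28   0.84 -98.04   0.58   0.  ] [0.02 0.04 3.79 0.09 0.  ] rms 0.118
[  1.27   0.85 -23.21  -0.15   0.47] [ 0.03  0.1  29.01  0.14  0.37] rms 0.145
[ 1.280e+00  8.600e-01 -9.866e+01  5.300e-01 -3.000e-02] [3.000e-02 1.000e-01 3.874e+01 3.000e-01 4.700e-01] rms 0.07
[ 1.280e+00  8.200e-01 -9.689e+01  5.700e-01  2.000e-02] [0.02 0.08 6.04 0.1  0.08] rms 0.118
[ 0.13 -0.04 -0.39  0.2   0.12 -0.13 -0.08  0.03  0.02  0.16  0.    0.02
  0.14 -0.19  0.01 -0.02  0.09  0.06 -0.04 -0.05 -0.03  0.   -0.    0.12
  0.06 -0.07 -0.02 -0.18  0.05 -0.02 -0.04  0.07  0.  ]
[ 0.77915066 -0.46557174 -0.12764489] [-0.17807254 -0.06354374  1.52631032  0.26765071  1.66493342 -1.5238861 ]
```

arm_command([
  [0, -8, 0.1, -0.03, 0, 0, 1],
  [0, -8, 0.1, -0.03, 0, 0, 1],
  [0, -8, 0.1, -0.03, 0, 0, 1],
  [0, -8, 0.1, -0.03, 0, 0, 1],
  [0, -8, 0.1, -0.03, 0, 0, 1],
])

```text
time_s: 19.8
position: [0.4832, -0.0256, 0.3952]
eef_rot: [0.024, 0.095, 0.973, 0.21]
contact_force: [6.2, 12.2, -5.0]
finger_gap: 0.144
gripper_force: 61.0
```

arm_command([
  [0, -8, 0.1, -0.03, 0, 0, 1],
  [0, -8, 0.1, -0.03, 0, 0, 1],
  [0, -8, 0.1, -0.03, 0, 0, 1],
  [0, -8, 0.1, -0.03, 0, 0, 1],
  [0, -8, 0.1, -0.03, 0, 0, 1],
])

```text
time_s: 20.22
position: [0.4764, -0.0599, 0.3761]
eef_rot: [0.03, 0.093, 0.954, 0.283]
contact_force: [6.6, 15.8, -6.8]
finger_gap: 0.142
gripper_force: 60.8
```

```bash
python3 -c "from h import *;feel2('-')"
```

```text
lxF -2.75 Tx 1.26 Mapp -1.48
- grasp [ -0.4 -58.3  91.1] phi -32.6 tilt -33.0 r 108.2 Faxle [ 3.5 16.8 -6.8] Ft 10.5 Fr -14.8 T [ 1.26 -0.64 -0.57] M(FxR) 2.75 Ft*r 1.14 gap 0.142 gf 61
```

arm_command([
  [0, 0, 0, 0, 0, 0, 0.5],
  [0, 0, 0, 0, 0, 0, 0],
  [0, 0, 0, 0, 0, 0, -1],
  [0, 0, 0, 0, 0, 0, -1],
  [0, 0, 0, 0, 0, 0, -1],
])

```text
time_s: 20.63
position: [0.4757, -0.0623, 0.3777]
eef_rot: [0.031, 0.094, 0.956, 0.278]
contact_force: [0.5, 0.3, 0.7]
finger_gap: 0.808
gripper_force: 0.0
```

```bash
python3 - <<'E'
from h import *
avg('free'); feel2('free')
f=np.radians(-32.5)
p,R,s=pose(); A=Rn.from_euler("z",YAW); g=A.inv().apply(p+R.apply([0,0,.155])-AX); f=np.arctan2(g[1],g[2]); print(np.degrees(f))
st=go(f,.20,4,-1); print()
st=go(f+np.pi/6,.22,5,-1,st);print()
st=go(f+np.pi/3,.20,5,-1,st)
E
```

```text
free phi -34.1->-34.2 M -0.242 +- 0.049 [-0.4  -0.22 -0.39 -0.21 -0.14 -0.08] F [ 0.1  0.1 -0. ] t 20.88
   lxF 0.18 Tx -0.28 Mapp -0.10
free grasp [ -0.5 -62.   91.4] phi -34.2 tilt -32.5 r 110.4 Faxle [ 0.5 -0.9  0.1] Ft -0.7 Fr 0.6 T [-0.28  0.03  0.03] M(FxR) -0.18 Ft*r -0.07 gap 1.002 gf 0
-34.180700791991924
[[-1.0, -2.0, -22.0, -0.01, 0.0, 0.0, -1], [0.0, -2.0, -22.0, -0.01, 0.0, 0.0, -1], [-1.0, -1.0, -23.0, -0.01, 0.0, 0.0, -1], [0.0, -1.0, -23.0, 0.0, 0.01, 0.0, -1]]

[[0.0, 37.0, 6.0, 0.1, 0.0, 0.0, -1], [0.0, 38.0, 2.0, 0.11, 0.0, 0.0, -1], [0.0, 38.0, -2.0, 0.1, 0.0, 0.0, -1], [0.0, 38.0, -5.0, 0.11, 0.0, 0.0, -1], [0.0, 37.0, -10.0, 0.1, 0.0, 0.0, -1]]

[[0.0, 35.0, 14.0, 0.11, 0.0, 0.0, -1], [0.0, 37.0, 10.0, 0.1, 0.0, 0.0, -1], [0.0, 38.0, 6.0, 0.11, 0.0, 0.0, -1], [0.0, 38.0, 2.0, 0.1, 0.0, 0.0, -1], [0.0, 37.0, -3.0, 0.11, 0.0, 0.0, -1]]
```

arm_command([
  [0, -1, -22, 0, 0, 0, -1],
  [0, 0, -22, 0, 0, 0, -1],
  [0, 0, -23, 0, 0, 0, -1],
  [0, 0, -23, 0, 0, 0, -1],
])

```text
time_s: 21.27
position: [0.4654, -0.1107, 0.4531]
eef_rot: [0.03, 0.094, 0.956, 0.278]
contact_force: [-0.2, -0.2, -0.4]
finger_gap: 0.998
gripper_force: 0.0
```

arm_command([
  [0, 37, 6, 0.1, 0, 0, -1],
  [0, 38, 2, 0.11, 0, 0, -1],
  [0, 38, -2, 0.1, 0, 0, -1],
  [0, 38, -5, 0.11, 0, 0, -1],
  [0, 37, -10, 0.1, 0, 0, -1],
])

```text
time_s: 21.68
position: [0.4993, 0.0623, 0.5288]
eef_rot: [0.006, 0.1, 0.995, 0.021]
contact_force: [1.2, -0.4, 0.7]
finger_gap: 1.004
gripper_force: 0.0
```

arm_command([
  [0, 35, 14, 0.11, 0, 0, -1],
  [0, 37, 10, 0.1, 0, 0, -1],
  [0, 38, 6, 0.11, 0, 0, -1],
  [0, 38, 2, 0.1, 0, 0, -1],
  [0, 37, -3, 0.11, 0, 0, -1],
])

```text
time_s: 22.1
position: [0.5351, 0.2397, 0.4674]
eef_rot: [-0.021, 0.096, 0.966, -0.241]
contact_force: [0.7, -1.3, -0.2]
finger_gap: 1.006
gripper_force: 0.0
```

```bash
python3 - <<'E'
from h import *
avg('free',8); feel2()
go(np.radians(60-32.6),.109,6,-1)
print(arm.state()['qpos'])
E
```

```text
free phi 27.1->26.2 M 0.153 +- 0.226 [ 0.48 -1.49  0.16  0.45  0.62  0.2   0.5   0.31] F [-0.1 -0.2 -0.8] t 22.45
   lxF -0.20 Tx 0.16 Mapp -0.04
 grasp [  0.3  87.  177.6] phi 26.1 tilt 27.6 r 197.7 Faxle [ 0.   0.4 -0.5] Ft 0.6 Fr -0.3 T [ 0.16 -0.03  0.02] M(FxR) 0.20 Ft*r 0.11 gap 0.996 gf 0
[[0.0, 1.0, 15.0, 0.0, 0.0, 0.0, -1], [0.0, 1.0, 15.0, 0.0, 0.0, 0.0, -1], [0.0, 1.0, 15.0, 0.0, 0.0, 0.0, -1], [0.0, 0.0, 15.0, 0.0, 0.0, 0.0, -1], [0.0, 1.0, 14.0, 0.0, 0.0, -0.01, -1]]
[[0.0, 0.0, 15.0, 0.0, 0.0, 0.0, -1]]
[ 0.41711074  0.25867913  1.07887024 -0.44383623  2.04862422 -1.10938589]
```

arm_command([
  [0, 1, 18, 0, 0, 0, -1],
  [0, 1, 18, 0, 0, 0, -1],
  [0, 1, 18, 0, 0, 0, -1],
  [0, 0, 18, 0, 0, 0, -1],
  [0, 0, 17, 0, 0, 0, -1],
])

```text
time_s: 22.92
position: [0.5277, 0.1974, 0.3887]
eef_rot: [-0.02, 0.098, 0.966, -0.237]
contact_force: [-0.9, -0.1, 1.1]
finger_gap: 1.001
gripper_force: 0.0
```

arm_command([
  [0, 0, 0, 0, 0, 0, 0],
  [0, 0, 0, 0, 0, 0, 0.5],
  [0, 0, 0, 0, 0, 0, 1],
  [0, 0, 0, 0, 0, 0, 1],
  [0, 0, 0, 0, 0, 0, 1],
])

```text
time_s: 23.33
position: [0.5283, 0.1997, 0.3893]
eef_rot: [-0.02, 0.097, 0.966, -0.238]
contact_force: [-0.1, -0.2, -0.3]
finger_gap: 0.297
gripper_force: 0.0
```

arm_command([
  [0, 0, 0, 0, 0, 0, 1],
  [0, 0, 0, 0, 0, 0, 1],
])

```text
time_s: 23.5
position: [0.5282, 0.1995, 0.3892]
eef_rot: [-0.02, 0.097, 0.966, -0.238]
contact_force: [-0.8, -2.1, 4.7]
finger_gap: 0.147
gripper_force: 58.3
```

```bash
python3 -c "from h import *;feel2('g')"
```

```text
lxF 1.10 Tx 0.10 Mapp 1.19
g grasp [ 0.5 49.7 96.9] phi 27.2 tilt 27.7 r 108.9 Faxle [-0.3 -2.2  4.7] Ft -4.1 Fr 3.2 T [ 0.1   0.04 -0.1 ] M(FxR) -1.10 Ft*r -0.45 gap 0.147 gf 58
```

arm_command([
  [0, -8, 0.1, -0.03, 0, 0, 1],
  [0, -8, 0.1, -0.03, 0, 0, 1],
  [0, -8, 0.1, -0.03, 0, 0, 1],
  [0, -8, 0.1, -0.03, 0, 0, 1],
])

```text
time_s: 23.83
position: [0.5225, 0.1724, 0.4015]
eef_rot: [-0.014, 0.096, 0.979, -0.177]
contact_force: [2.3, 6.7, 1.1]
finger_gap: 0.142
gripper_force: 59.0
```

```bash
python3 -c "from h import *;feel2('-')"
```

```text
lxF -1.62 Tx 0.44 Mapp -1.19
- grasp [  0.4  39.7 101.3] phi 21.4 tilt 20.5 r 108.8 Faxle [1.  7.  1.1] Ft 6.1 Fr 3.6 T [ 0.44 -0.09 -0.01] M(FxR) 1.62 Ft*r 0.67 gap 0.142 gf 59
```

arm_command([
  [0, -8, 0.1, -0.03, 0, 0, 1],
  [0, -8, 0.1, -0.03, 0, 0, 1],
])

```text
time_s: 24.0
position: [0.5196, 0.1576, 0.4067]
eef_rot: [-0.011, 0.097, 0.984, -0.148]
contact_force: [2.1, 6.1, 0.1]
finger_gap: 0.147
gripper_force: 58.9
```

```bash
python3 -c "from h import *;feel2('-')"
```

```text
lxF -1.59 Tx 0.46 Mapp -1.13
- grasp [  0.4  33.5 103.5] phi 17.9 tilt 17.0 r 108.8 Faxle [0.9 6.4 0.1] Ft 6.0 Fr 2.1 T [ 0.46 -0.14 -0.01] M(FxR) 1.59 Ft*r 0.65 gap 0.147 gf 59
```

arm_command([
  [0, -8, 0.1, -0.03, 0, 0, 1],
  [0, -8, 0.1, -0.03, 0, 0, 1],
  [0, -8, 0.1, -0.03, 0, 0, 1],
])

```text
time_s: 24.25
position: [0.515, 0.1349, 0.4127]
eef_rot: [-0.007, 0.097, 0.99, -0.103]
contact_force: [2.6, 7.2, 0.3]
finger_gap: 0.142
gripper_force: 58.7
```

```bash
python3 -c "from h import *;feel2('-')"
```

```text
lxF -1.93 Tx 0.55 Mapp -1.37
- grasp [  0.3  24.  106. ] phi 12.7 tilt 11.9 r 108.7 Faxle [1.2 7.5 0.3] Ft 7.3 Fr 1.9 T [ 0.55 -0.15 -0.08] M(FxR) 1.93 Ft*r 0.79 gap 0.142 gf 59
```

arm_command([
  [0, -8, 0.1, -0.03, 0, 0, 1],
  [0, -8, 0.1, -0.03, 0, 0, 1],
  [0, -8, 0.1, -0.03, 0, 0, 1],
])

```text
time_s: 24.5
position: [0.5104, 0.1118, 0.4166]
eef_rot: [-0.002, 0.097, 0.994, -0.058]
contact_force: [3.3, 7.8, -1.2]
finger_gap: 0.147
gripper_force: 58.6
```

```bash
python3 -c "from h import *;feel2('-')"
```

```text
lxF -2.20 Tx 0.66 Mapp -1.55
- grasp [  0.2  14.3 107.7] phi 7.5 tilt 6.7 r 108.6 Faxle [ 1.8  8.3 -1.2] Ft 8.4 Fr -0.1 T [ 0.66 -0.21 -0.07] M(FxR) 2.20 Ft*r 0.91 gap 0.147 gf 59
```

arm_command([
  [0, -8, 0.1, -0.03, 0, 0, 1],
  [0, -8, 0.1, -0.03, 0, 0, 1],
  [0, -8, 0.1, -0.03, 0, 0, 1],
])

```text
time_s: 24.75
position: [0.5058, 0.0885, 0.4184]
eef_rot: [0.002, 0.097, 0.995, -0.013]
contact_force: [3.1, 9.3, -1.9]
finger_gap: 0.143
gripper_force: 58.4
```

```bash
python3 -c "from h import *;feel2('-')"
```

```text
lxF -2.57 Tx 0.80 Mapp -1.77
- grasp [1.000e-01 4.500e+00 1.084e+02] phi 2.4 tilt 1.5 r 108.5 Faxle [ 1.2  9.7 -1.9] Ft 9.8 Fr -1.5 T [ 0.8  -0.23 -0.1 ] M(FxR) 2.57 Ft*r 1.06 gap 0.143 gf 58
```

arm_command([
  [0, 8, 0.1, 0.03, 0, 0, 1],
  [0, 8, 0.1, 0.03, 0, 0, 1],
  [0, 8, 0.1, 0.03, 0, 0, 1],
  [0, 8, 0.1, 0.03, 0, 0, 1],
])

```text
time_s: 25.08
position: [0.5119, 0.1183, 0.4157]
eef_rot: [-0.005, 0.099, 0.992, -0.077]
contact_force: [0.0, -1.7, 0.6]
finger_gap: 0.146
gripper_force: 62.5
```

```bash
python3 -c "from h import *;feel2('+')"
```

```text
lxF 0.46 Tx 0.48 Mapp 0.94
+ grasp [  0.2  15.1 107.6] phi 8.0 tilt 8.8 r 108.6 Faxle [ 0.4 -1.7  0.6] Ft -1.7 Fr 0.4 T [ 0.48 -0.08  0.05] M(FxR) -0.46 Ft*r -0.19 gap 0.146 gf 63
```

arm_command([
  [0, 8, 0.1, 0.03, 0, 0, 1],
  [0, 8, 0.1, 0.03, 0, 0, 1],
])

```text
time_s: 25.25
position: [0.515, 0.1337, 0.413]
eef_rot: [-0.007, 0.099, 0.989, -0.107]
contact_force: [-0.4, -2.8, 0.9]
finger_gap: 0.144
gripper_force: 62.4
```

```bash
python3 -c "from h import *;feel2('+')"
```

```text
lxF 0.78 Tx 0.33 Mapp 1.11
+ grasp [  0.3  21.6 106.5] phi 11.5 tilt 12.3 r 108.7 Faxle [ 0.2 -2.8  0.9] Ft -3.0 Fr 0.3 T [ 0.33 -0.07  0.01] M(FxR) -0.78 Ft*r -0.32 gap 0.144 gf 62
```

arm_command([
  [0, 8, 0.1, 0.03, 0, 0, 1],
  [0, 8, 0.1, 0.03, 0, 0, 1],
  [0, 8, 0.1, 0.03, 0, 0, 1],
])

```text
time_s: 25.5
position: [0.5195, 0.1564, 0.4071]
eef_rot: [-0.012, 0.098, 0.984, -0.151]
contact_force: [-1.1, -3.3, 2.0]
finger_gap: 0.142
gripper_force: 62.3
```

```bash
python3 -c "from h import *;feel2('+')"
```

```text
lxF 1.02 Tx 0.31 Mapp 1.33
+ grasp [  0.4  31.2 104.2] phi 16.7 tilt 17.5 r 108.8 Faxle [-0.5 -3.5  2. ] Ft -3.9 Fr 0.9 T [ 0.31 -0.02 -0.01] M(FxR) -1.02 Ft*r -0.42 gap 0.142 gf 62
```

arm_command([
  [0, 8, 0.1, 0.03, 0, 0, 1],
  [0, 8, 0.1, 0.03, 0, 0, 1],
  [0, 8, 0.1, 0.03, 0, 0, 1],
])

```text
time_s: 25.75
position: [0.524, 0.1785, 0.399]
eef_rot: [-0.016, 0.098, 0.976, -0.196]
contact_force: [-0.2, -4.3, 4.2]
finger_gap: 0.144
gripper_force: 62.3
```

```bash
python3 -c "from h import *;feel2('+')"
```

```text
lxF 1.46 Tx 0.08 Mapp 1.53
+ grasp [  0.4  40.6 101. ] phi 21.9 tilt 22.7 r 108.8 Faxle [ 0.6 -4.2  4.2] Ft -5.5 Fr 2.3 T [ 0.08 -0.03  0.02] M(FxR) -1.46 Ft*r -0.60 gap 0.144 gf 62
```

arm_command([
  [0, 8, 0.1, 0.03, 0, 0, 1],
  [0, 8, 0.1, 0.03, 0, 0, 1],
  [0, 8, 0.1, 0.03, 0, 0, 1],
])

```text
time_s: 26.0
position: [0.5284, 0.2, 0.3889]
eef_rot: [-0.021, 0.097, 0.966, -0.24]
contact_force: [-0.1, -5.0, 4.9]
finger_gap: 0.146
gripper_force: 62.1
```

```bash
python3 -c "from h import *;feel2('+')"
```

```text
lxF 1.74 Tx -0.18 Mapp 1.55
+ grasp [ 0.5 49.8 96.9] phi 27.2 tilt 27.9 r 108.9 Faxle [ 0.9 -4.9  4.9] Ft -6.6 Fr 2.1 T [-0.18 -0.04  0.1 ] M(FxR) -1.74 Ft*r -0.72 gap 0.146 gf 62
```

```bash
cat > fit3.py <<'E'
from fit2 import *
D3=[(2,a,m,-1) for a,m in [(21.4,-1.19),(17.9,-1.13),(12.7,-1.37),(7.5,-1.55),(2.4,-1.77)]]+[(2,a,m,1) for a,m in [(8,.94),(11.5,1.11),(16.7,1.33),(21.9,1.53),(27.2,1.55)]]
F=[]
for b in (1,2): run(D2+D3,b); run(D1+D2+D3,b)
E
python3 fit3.py
```

```text
[  1.29   0.92 -94.51   0.5   -0.  ] [0.02 0.07 1.65 0.07 0.  ] rms 0.078
[  1.28   0.85 -94.58   0.52  -0.  ] [0.02 0.04 1.77 0.06 0.  ] rms 0.115
[   1.29    0.93 -101.4     0.5    -0.11] [2.00e-02 8.00e-02 2.09e+01 7.00e-02 3.30e-01] rms 0.076
[ 1.280e+00  8.900e-01 -9.771e+01  5.300e-01 -5.000e-02] [0.02 0.07 4.79 0.06 0.07] rms 0.114
```

arm_command([
  [0, -8, 0.1, -0.03, 0, 0, 1],
  [0, -8, 0.1, -0.03, 0, 0, 1],
  [0, 0, 0, 0, 0, 0, 1],
  [0, 0, 0, 0, 0, 0, 1],
  [0, 0, 0, 0, 0, 0, 1],
])

```text
time_s: 26.42
position: [0.5256, 0.1869, 0.3953]
eef_rot: [-0.017, 0.096, 0.973, -0.209]
contact_force: [3.8, 4.4, 4.5]
finger_gap: 0.149
gripper_force: 61.3
```

arm_command([
  [0, 0, 0, 0, 0, 0, 1],
  [0, 0, 0, 0, 0, 0, 1],
  [0, 0, 0, 0, 0, 0, 1],
  [0, 0, 0, 0, 0, 0, 1],
  [0, 0, 0, 0, 0, 0, 1],
])

```text
time_s: 26.83
position: [0.5256, 0.187, 0.3953]
eef_rot: [-0.017, 0.096, 0.973, -0.209]
contact_force: [2.0, 4.5, 3.3]
finger_gap: 0.147
gripper_force: 61.3
```

```bash
python3 - <<'E'
from h import *
feel2('hold')
f=np.vstack([np.hstack([arm.grab_frame("side")[120:330,180:360,::-1]]*1)]); g=arm.grab_frame("scene")[155:285,180:340,::-1]
a=cv2.resize(f,None,fx=2.4,fy=2.4); b=cv2.resize(g,None,fx=2.2,fy=2.2); b=cv2.copyMakeBorder(b,0,a.shape[0]-b.shape[0],0,0,cv2.BORDER_CONSTANT)
cv2.imwrite("pics/end.png",np.hstack([a,b])); print(np.hstack([a,b]).shape)
E
```

```text
lxF -0.79 Tx 0.37 Mapp -0.42
hold grasp [ 0.5 45.4 98.9] phi 24.7 tilt 24.2 r 108.8 Faxle [1.1 4.8 3.3] Ft 3.0 Fr 5.0 T [ 0.37 -0.21  0.12] M(FxR) 0.79 Ft*r 0.32 gap 0.147 gf 61
(504, 784, 3)
```

View pics/end.png

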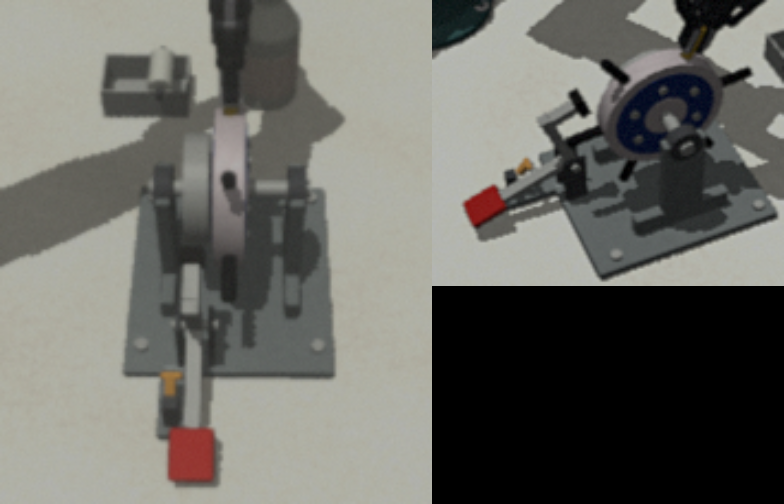

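The end picture shows the red paddle still down and latched (scene crop, about 485,205), with the shoe off the drum. The gripper is holding the yellow peg (about 692,42), and the dispenser and bottle do not appear to have moved. The wheel is at 24.7°, against a fitted bottom of about 25.4° ± 2°.

```bash
python3 -c "from station import arm; print(arm.finish_job())"
```

```text
the job is handed in; nothing more can be done
None
```

I handed the job in at about 27 s, with the brake latched off and the wheel at rest, held by its yellow peg. By my force fit its heavy side is straight down to about 2° (5° if the torque reading has a constant offset), and in the last picture the bystanders in view looked undisturbed.

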